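Second course of a tile name panel in running bond

TASK

The first course of a glazed-tile name panel is laid out dry along the ledge of the sloping drawing board; lay the two loose tiles as the second course in running bond, each centred over an upright joint of the first. Set each tile down flat on the board just above its place, slide it down snug against the first course, and press the middle of its face with the fingertips to feel that it lies flat before laying the other. Let no tile drop, and leave the first course, the ink jar and the tumbler where they are.

Things in the scene. Friction and masses are not known exactly. Their poses are not given: they have to be found in the camera images.
- tile_a_c (a point): first loose glazed brick tile, dark green on a pale biscuit body, 100 mm long (y), 50 mm wide (x), 9 mm thick (z), 95 g; the point is its centre, half-way through its thickness; z out of its glazed face. It starts glazed face up, flat on the desk, to one side of the drawing board.
- tile_b_c (a point): second loose tile, the same as tile_a and interchangeable with it; it too starts flat on the desk, on the same side or on the other.
- laid_mid_c (a point): middle of three tiles of the first course, same kind and size, loose on the board's slope with its lower long edge against the ledge. Centre; x points straight up the slope, y level along the ledge to the robot's left, z square off the board. A tile snug in the second course has its centre at x = 50 mm, y = +52 or -52 mm, z = 0 from here, 4 mm from its neighbour's end.
- laid_left_c (a point): left tile of the first course, same kind, 104 mm from the middle one along the ledge (4 mm upright joint). Point and axes as for laid_mid. Tiles set down on the board stay there by friction; they do not slide by themselves.
- laid_right_c (a point): right tile of the first course, same kind, 104 mm from the middle one on the other side. Point and axes as for laid_mid.
- board: fixed drawing board on the desk, white face 410 mm wide, 300 mm up its 25 degree slope. Origin on the desk under its middle; x level, the way the face rises (away from the robot), y left along the ledge. Low edge of the face at x -130, 42 mm up; high edge at x +142, 169 mm up. The wooden ledge takes the face's lowest 18 mm and stands 14 mm proud; the face is bare above the first course.
- ink: ink jar, dark with a white cap, 54 mm across, 55 mm tall, standing on the desk beside the board; origin at the centre of its underside. To be left alone.
- tumbler: empty glass tumbler, 72 mm across the rim, 68 mm tall, standing on the desk beside the board; origin at the centre of its underside. To be left alone.

How it is judged:
By the outcome, as a careful person would: the job done as asked, in the order asked, and still so for the second after the job is handed in, with the robot touching nothing.
It also fails if it takes over 72 s, if anything falls off the work surface, if the arm or the gripper's body presses on something with over 40 N, if the wrist force passes 120 N, or if a joint passes its speed limit or range.

ROBOT

A 6-joint arm with a two-finger parallel gripper is mounted at the origin on the work surface. World frame = base frame: x ahead of the robot, y to its left, z up, the work surface at z = 0. Lengths are in mm, angles in rad, forces in N, time in s.
With the tool pointing down it reaches from about 300 to 775 mm from the base axis. Payload 14.6 kg.
Tool frame: the origin (TCP) lies at the very end of the fingers, on their centre line; the grasp point (between the pads) lies 19 mm behind it; z points along the fingers, y is the line along which they close (so a half turn about z gives the same grasp; the last joint's range is limited). The gripper opens to 94 mm and grips with 3 to 60 N. Pads are 16 mm wide; open, the fingers measure 119 mm over their backs; the gripper's body (75 mm by 177 mm) begins 78 mm behind the grasp point.
Start: joints at [1.156, 0.3, 1.521, -0, 1.321, -0.067], TCP at [187.454, 517.059, 205.446] pointing down, gripper open.
Joint ranges: [-3.03, 3.03], [-0.79, 2.21], [0.23, 2.52], [-1.04, 4.18], [0, 3.07], [-2.55, 2.55]. Speed limits (rad/s): [2.22, 2.22, 2.57, 3.14, 3.14, 3.14].

INTERFACE

Orientations are given as [roll, pitch, yaw] about the fixed x, y, z axes, in that order (R = Rz(yaw) Ry(pitch) Rx(roll)).
In Python, from cell import read_state, viewer, manip, models gives the robot as it stands.
- The arm moves only by the tool carry_out, never from a script. Its argument "deltas" is a list of rows, each an object with "dp": the shift along the tool's x, y, z in mm, a list of three; "roll": the turn about the tool's z in degrees; "gripper": the opening, from -1 (shut) to 1 (fully open), so that 0 is half open. In form: [{"dp": [tx, ty, tz], "roll": roll, "gripper": gripper}, ...]. A call has 1 to 12 rows; each row is the pose to reach, as a shift and turn from the pose commanded when the call began, along the tool's axes at that moment; what a row does not reach only later rows make up. A row lasts 1/12 s, in which the tool goes at most 41.7 mm and 7.16 degrees, less where a joint would pass 70% of its speed; a pose out of reach is approached as far as the arm can. A call with a gripper value outside its range is refused whole. The fingers move at their own pace and stop on an object; "newtons" is the grip in N (left out, the last holds). Time passes only in rows, so rows that repeat a pose let the fingers close. It gives the time, the measured TCP pose, the force, the opening and the grip force at its end, in the units of the state.
- read_state(): the state, without advancing time (a new reading comes with each control period).
- viewer.camera(name): name is "scene" or "top" or "wrist"; returns the picture (480x640x3 uint8, red, green, blue); there is no depth.
- viewer.camera_params(name): a dict with "fovy" (degrees; the focal length in pixels is half the picture's height over the tangent of half this angle, whatever the lens; pixels are square), "cx", "cy" (the principal point, pixels), "eye" and "attitude" of the camera in the world; the wrist camera has in their place "T_tool_cam" (4x4, takes a point from camera to tool coordinates, whose origin is the TCP and whose axes are the flange's). Camera axes: x right, y up, looking along -z (the intrinsics and any distortion apply to the point x, -y, -z); pixel columns grow to the right and rows downward; lengths in mm; the calibration is good to about 2 mm. The wrist camera is an equidistant fisheye: a pixel r from the principal point sees the ray r / f radians off the axis. A picture is of the moment at which its call begins: read the wrist's pose just before it. camera_params takes no time and is no camera call.
- manip.sign_off(): hands the job in; it is judged then, once.
Trained networks look in the newest picture that a camera, given by its name, has taken for a name from the list of things; names that differ only in an ending like _2 or _b are one class to them, and where a whole thing is asked for, a point or a joint stands for the part that bears it (a point fixed in the world has none). Each returns a list of dicts, best first, with "p" (0 to 1); they miss things now and then, are a little off and sometimes report something else, mostly with a low value. They report only what shows in the picture. A call takes as long as a camera call.
- models.cut_out(camera, label): "region" (480x640 bool, what is visible of it) and "box" ([left, top, right, bottom] in pixels, round what is visible of it).
The state is a dict: "clock": time; "joints": joint angles; "qd": joint speeds; "effort": joint torques, N m; "eef_pos": TCP position; "eef_rot": TCP orientation; "wrist_force": force on the tool from outside, world axes, zero at the start; "moment": the same for the moment, N m; "finger_gap": finger opening in mm; "finger_force": force on a finger pad.
Only numpy, scipy, OpenCV 4.12 (cv2) and the standard library are available. Lean on these libraries where they do the work, as an engineer would, in place of code of your own. Each camera call takes 0.05 s, during which the arm holds its last target. There are 200 camera calls.

## Working session

There is one attempt and no reset: what is moved stays moved. The work goes in short steps, Python scripts to look and compute and a tool call to move; the robot and the scene stay as the last step left them, time stands still between calls to the robot, and variables do not carry over. Pictures are saved under pics/ and viewed, at most 10 in all, crops included, and the job is handed in when it is done.

Besides the shell and the picture viewer there is one more tool, called after ">>>" as name(argument=value, ...), one argument or row to a line, values as JSON. carry_out: Moves the arm, as the interface text tells. Its arguments: {"type":"object","properties":{"deltas":{"type":"array"},"newtons":{"type":"number"}},"required":["deltas"]}

```bash
mkdir -p pics; ls; python3 - <<'E'
from cell import read_state, viewer, manip, models
import cv2, numpy as np
s=read_state(); print(s)
for n in ["scene","top","wrist"]:
    im=viewer.camera(n); cv2.imwrite(f"pics/{n}0.png",im[:,:,::-1]); print(n,viewer.camera_params(n))
    for l in ["tile_a_c","laid_mid_c","ink","tumbler","board"]:
        for d in models.cut_out(n,l)[:6]:
            ys,xs=np.nonzero(d["region"]); print(n,l,round(d["p"],2),np.round(d["box"]),xs.mean().round(1),ys.mean().round(1))
a=np.hstack([cv2.imread("pics/scene0.png"),cv2.imread("pics/top0.png")]); cv2.imwrite("pics/both0.png",cv2.resize(a,(800,300),interpolation=cv2.INTER_AREA))
E
```

```text
pics
{'clock': 0.0, 'joints': array([ 1.15639378e+00,  3.00500251e-01,  1.52156895e+00, -2.62173302e-05,
        1.32068979e+00, -6.66198513e-02]), 'qd': array([-7.69861187e-04, -1.38254676e-03,  1.09355136e-03,  9.62892313e-04,
       -1.12299853e-03,  7.06810414e-05]), 'effort': array([ 7.47041622e-05, -5.31801081e+01, -3.52738810e+01,  7.07524410e-02,
        2.43816606e-02,  6.87772672e-05]), 'eef_pos': array([187.36384492, 516.82974615, 204.87547026]), 'eef_rot': array([-3.14042722e+00, -5.23058393e-05,  2.79381643e+00]), 'wrist_force': array([-0.24819564, -0.27806447, -0.40295974]), 'moment': array([-0.0561238 ,  0.03730255, -0.00165446]), 'finger_force': 0.0, 'finger_gap': 93.97228144668298}
scene {'fovy': 54.90690687774243, 'cx': 321.1331222457659, 'cy': 235.57346935136704, 'eye': array([1081.50226911, -382.60020527, 1039.08674025]), 'attitude': array([0.60580229, 0.00527435, 0.96822758])}
scene tile_a_c 0.9 [383. 157. 413. 180.] 400.5 168.6
scene laid_mid_c 0.63 [313. 237. 356. 262.] 331.7 248.2
scene ink 0.78 [166. 264. 193. 290.] 179.6 278.0
scene ink 0.18 [313. 236. 357. 
[... 519 characters left out ...]
56.6 284.2
top ink 0.5 [338. 201. 378. 223.] 359.2 211.7
top tumbler 0.91 [144. 188. 172. 218.] 156.1 202.8
top board 0.92 [233. 104. 403. 238.] 317.3 161.7
top board 0.38 [340. 202. 378. 224.] 359.4 211.8
wrist {'fovy': 65.70646984690485, 'cx': 319.41319826407454, 'cy': 238.9981720976831, 'T_tool_cam': array([[ 1.08023237e-03,  9.73770390e-01,  2.27530350e-01,
         6.57252875e+01],
       [ 9.99999396e-01, -1.09851588e-03, -4.62772838e-05,
         9.73863700e-01],
       [ 2.04882253e-04,  2.27530262e-01, -9.73770988e-01,
        -1.78706094e+02],
       [ 0.00000000e+00,  0.00000000e+00,  0.00000000e+00,
         1.00000000e+00]])}
wrist tile_a_c 0.93 [224. 409. 297. 420.] 258.1 412.5
```

View pics/top0.png

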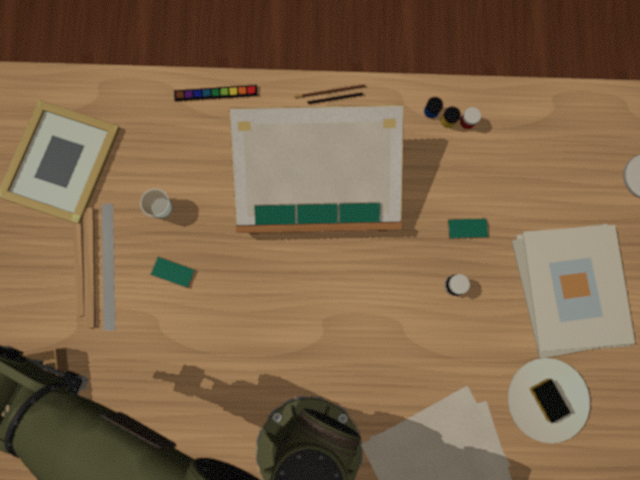

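View pics/scene0.png

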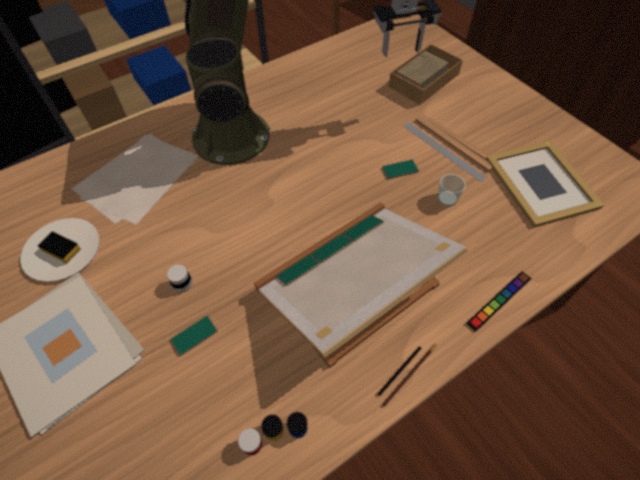

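Top view: board in the upper middle with the first course at about (255–380, 213). The loose tiles are at (173,272) on the left and (468,229) on the right. The tumbler is at (156,203) and the ink jar at (457,285). The scene view agrees.

The tool can't tilt, so each tile has to go down with its long side up the slope, pivoting in the pads. After that I'll turn it with the fingers and slide it into place.

```bash
cat > h.py <<'E'
import numpy as np, cv2
from scipy.spatial.transform import Rotation as R
from scipy.optimize import least_squares
from cell import read_state, viewer, manip, models
C,S=np.cos(np.radians(25)),np.sin(np.radians(25))
class Cam:
    def __init__(s,n,st=None):
        p=viewer.camera_params(n); s.f=240/np.tan(np.radians(p["fovy"]/2)); s.c=np.array([p["cx"],p["cy"]]); s.fish=n=="wrist"
        if s.fish:
            T=p["T_tool_cam"]; Rt=R.from_euler("xyz",st["eef_rot"]).as_matrix()
            s.R=Rt@T[:3,:3]; s.e=Rt@T[:3,3]+st["eef_pos"]
        else: s.R=R.from_euler("xyz",p["attitude"]).as_matrix(); s.e=p["eye"]
    def px(s,P):
        q=(np.atleast_2d(P)-s.e)@s.R; x,y,z=q[:,0],-q[:,1],-q[:,2]
        if s.fish:
            r=np.hypot(x,y); k=np.arctan2(r,z)/np.maximum(r,1e-9)
        else: k=1/z
        return np.c_[x*k,y*k]*s.f+s.c
    def ray(s,uv):
        d=(np.atleast_2d(uv)-s.c)/s.f; r=np.linalg.norm(d,axis=1,keepdims=True)
        v=np.c_[d*np.sin(r)/np.maximum(r,1e-9),np.cos(r)] if s.fish else np.c_[d,np.ones(len(d))]
        return np.c_[v[:,0],-v[:,1],-v[:,2]]@s.R.T
    def hit(s,uv,n=(0,0,1),p0=(0,0,9)):
        d=s.ray(uv); n=np.array(n,float); return s.e+d*(((np.array(p0)-s.e)@n)/(d@n))[:,None]
def green(im):
    h=cv2.cvtColor(im,cv2.COLOR_RGB2HSV); m=cv2.inRange(h,(65,110,25),(95,255,255))
    return cv2.morphologyEx(m,cv2.MORPH_OPEN,np.ones((2,2),np.uint8))
def blobs(im,amin=250):
    cs,_=cv2.findContours(green(im),cv2.RETR_EXTERNAL,cv2.CHAIN_APPROX_NONE)
    return [c[:,0].astype(float) for c in cs if cv2.contourArea(c)>amin]
def rect(P): # metric 2D pts -> centre, long, short, angle of long axis (deg)
    (c,(w,h),a)=cv2.minAreaRect(P.astype(np.float32))
    if w<h: w,h,a=h,w,a+90
    return np.round([*c,w,h,(a+90)%180-90],1)
def bw(b,u,v,z=0): # board coords (u up slope, v left, z off; origin laid_mid centre) -> world ; b=(x0,y0,yaw) of board origin
    s=43+u; h=4.5+z; x=-130+s*C-h*S; Z=42+s*S+h*C; c,n=np.cos(b[2]),np.sin(b[2])
    return np.stack(np.broadcast_arrays(b[0]+x*c-v*n,b[1]+x*n+v*c,Z),-1)
def wb(b,P):
    P=np.atleast_2d(P); c,n=np.cos(b[2]),np.sin(b[2]); dx,dy=P[:,0]-b[0],P[:,1]-b[1]
    x=dx*c+dy*n+130; v=-dx*n+dy*c; Z=P[:,2]-42
    return np.c_[x*C+Z*S-43,v,-x*S+Z*C-4.5]
def bplane(b,z=4.5): # normal and a point of the plane z off laid_mid centre
    return np.array([-S*np.cos(b[2]),-S*np.sin(b[2]),C]),bw(b,0,0,z)
E
python3 - <<'E'
from h import *
st=read_state()
im=cv2.imread("pics/top0.png")[:,:,::-1].copy(); cam=Cam("top")
lo=[]
for c in blobs(im):
    P=cam.hit(c)[:,:2]; r=rect(P); print("blob px",c.mean(0).round(1),len(c),r)
    if r[2]<130 and 150<c[:,1].mean()<330 and (c[:,0].mean()<230 or c[:,0].mean()>410): continue
    lo.append(c)
pts=np.vstack([c for c in lo if 240<c[:,0].mean()<400])
def res(b):
    n,p=bplane(b); q=wb(b,cam.hit(pts,n,p)); 
    return np.r_[q[:,0].max()-25,q[:,0].min()+25,q[:,1].max()-154,q[:,1].min()+154,rect(q[:,:2])[4]/3+0]
def cost(b):
    n,p=bplane(b); q=wb(b,cam.hit(pts,n,p)); return rect(q[:,:2])
b=np.array([500.,10,0.])
for _ in range(8):
    r=cost(b); a=np.radians((r[4]+180)%180-90); c,n=np.cos(b[2]),np.sin(b[2]); dx,dv=r[0]*C,r[1]
    b+= [dx*c-dv*n,dx*n+dv*c,a]
print("board",b,cost(b))
for l,(u,v),z in [("ink",(456.6,284.2),30),("tumbler",(156.1,202.8),34)]: print(l,cam.hit((u,v),p0=(0,0,z)))
E
```

```text
blob px [173.3 272.8] 99 [418.5 349.3  94.2  43.2  71.8]
blob px [468.6 229. ] 102 [ 548.4 -395.8   95.1   41.7  -88.5]
blob px [275.5 215.5] 106 [570.9  99.9  94.7  44.3 -88.5]
blob px [317.8 214.5] 107 [576.3  -8.8  97.5  44.4 -88.5]
blob px [360.2 213.4] 107 [ 581.8 -116.6   98.2   44.5  -88.5]
board [ 6.59166021e+02 -3.63506039e+00  4.88692191e-02] [ -0.   -0.  300.5  44.8  90. ]
ink [[ 404.51201455 -356.72247361   30.        ]]
tumbler [[590.73655278 397.8288398   34.        ]]
```

>>> carry_out(
  deltas=[
    {"dp": [-40,-11,8],"roll": 7,"gripper": 1},
    {"dp": [-80,-23,16],"roll": 14,"gripper": 1},
    {"dp": [-118,-34,24],"roll": 21,"gripper": 1},
    {"dp": [-157,-45,32],"roll": 28,"gripper": 1},
    {"dp": [-196,-57,40],"roll": 35,"gripper": 1},
    {"dp": [-235,-68,48],"roll": 42,"gripper": 1},
    {"dp": [-274,-79,55],"roll": 49,"gripper": 1},
    {"dp": [-274,-79,55],"roll": 56,"gripper": 1},
    {"dp": [-274,-79,55],"roll": 63,"gripper": 1},
    {"dp": [-274,-79,55],"roll": 70,"gripper": 1},
    {"dp": [-274,-79,55],"roll": 77,"gripper": 1},
    {"dp": [-274,-79,55],"roll": 84,"gripper": 1},
  ],
  newtons=10,
)

```text
clock: 1.9
eef_pos: [418.2, 349.3, 150.4]
eef_rot: [-3.142, 0.0, 1.321]
wrist_force: [-0.3, -0.5, -0.2]
finger_gap: 94.2
finger_force: 0.0
```

```bash
cat >> h.py <<'E'
def go(x,y,z,yawdeg,st=None):
    st=st or read_state(); p=st["eef_pos"]; y0=st["eef_rot"][2]; d=np.array([x,y,z])-p; c,s=np.cos(y0),np.sin(y0)
    dy=(yawdeg-np.degrees(y0)+180)%360-180
    print("to",np.round([x,y,z,yawdeg],1),"dp",np.round([c*d[0]+s*d[1],s*d[0]-c*d[1],-d[2]],1),"roll",round(-dy,1))
def look(tag,b=None,amin=400,rep=True):
    st=read_state(); im=viewer.camera("wrist"); cv2.imwrite(f"pics/{tag}.png",im[:,:,::-1]); cam=Cam("wrist",st)
    print("t",round(st["clock"],2),"tcp",st["eef_pos"].round(1),"yaw",np.degrees(st["eef_rot"][2]).round(1),"gap",round(st["finger_gap"],1))
    for c in blobs(im,amin):
        if rep: print("px",c.mean(0).round(),c.min(0),c.max(0),"desk",rect(cam.hit(c)[:,:2]),end=" ")
        if b is not None:
            n,p=bplane(b); print("board",rect(wb(b,cam.hit(c,n,p))[:,:2]),end="")
        print()
    return st,im,cam
E
python3 -c "
from h import *
st,im,cam=look('w1')
print(st['joints'].round(2))"
```

```text
t 1.9 tcp [418.2 349.3 150.4] yaw 75.7 gap 94.2
px [324. 223.] [294. 168.] [355. 279.] desk [422.7 352.6  98.   48.2  72. ] 
[0.63 0.34 1.6  0.   1.2  0.88]
```

View pics/w1.png

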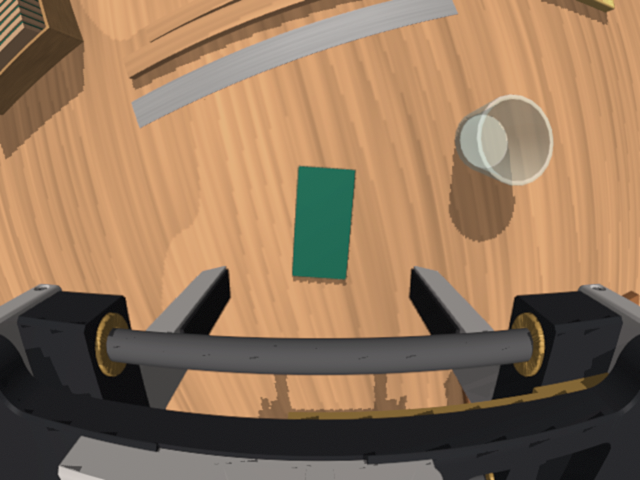

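The wrist picture shows the tile clear between the fingers at (324,223), and the tumbler well off to the right at (510,140). I'll grasp it now.

>>> carry_out(
  deltas=[
    {"dp": [4.3,3.5,40],"roll": 3.7,"gripper": 1},
    {"dp": [4.3,3.5,80],"roll": 3.7,"gripper": 0.6},
    {"dp": [4.3,3.5,115],"roll": 3.7,"gripper": 0.4},
    {"dp": [4.3,3.5,138],"roll": 3.7,"gripper": 0.4},
    {"dp": [4.3,3.5,145],"roll": 3.7,"gripper": 0.4},
    {"dp": [4.3,3.5,145],"roll": 3.7,"gripper": 0.4},
    {"dp": [4.3,3.5,145],"roll": 3.7,"gripper": -1},
    {"dp": [4.3,3.5,145],"roll": 3.7,"gripper": -1},
    {"dp": [4.3,3.5,145],"roll": 3.7,"gripper": -1},
    {"dp": [4.3,3.5,145],"roll": 3.7,"gripper": -1},
  ],
  newtons=12,
)

```text
clock: 2.78
eef_pos: [423.3, 353.3, 7.1]
eef_rot: [3.14, -0.002, 1.263]
wrist_force: [-1.3, -0.3, 8.4]
finger_gap: 49.2
finger_force: 12.0
```

```bash
python3 -c "
from h import *
b=[659.2,-3.6,0.0489]
st=read_state(); print(st['eef_pos'],st['finger_gap'],st['finger_force'],st['wrist_force'])
for u,v in [(135,52),(135,90)]:
  P=bw(b,u,v); print(P); go(P[0],P[1],P[2]+60,2.8+10,st)
"
```

```text
[423.31691385 353.32926406   7.13897161] 49.220531906282176 12.00018435716629 [-1.25914681 -0.26008963  8.35555866]
[686.0440483   49.77595472 121.30443563]
to [686.   49.8 181.3  12.8] dp [-209.8  342.2 -174.2] roll 59.6
[684.18658877  87.73053078 121.30443563]
to [684.2  87.7 181.3  12.8] dp [-174.2  329.  -174.2] roll 59.6
```

>>> carry_out(
  deltas=[
    {"dp": [0,0,-15],"roll": 0,"gripper": -1},
    {"dp": [0,0,-45],"roll": 0,"gripper": -1},
    {"dp": [0,0,-85],"roll": 0,"gripper": -1},
    {"dp": [0,0,-120],"roll": 0,"gripper": -1},
  ],
)

```text
clock: 3.12
eef_pos: [422.4, 352.6, 127.9]
eef_rot: [3.141, -0.0, 1.263]
wrist_force: [0.5, -0.2, -0.3]
finger_gap: 49.1
finger_force: 12.0
```

```bash
python3 -c "
from h import *
b=[659.2,-3.6,0.0489]
st,im,cam=look('w2')
print(st['wrist_force'],st['finger_force'],st['finger_gap'])
P=bw(b,135,30); print(P); go(P[0],P[1],P[2]+60,2.8+10,st)
"
```

```text
t 3.12 tcp [422.4 352.6 127.9] yaw 72.4 gap 49.1
px [321. 263.] [271. 190.] [371. 338.] desk [414.4 325.  132.3  84.4  72.3] 
[ 0.54017619 -0.22157677 -0.32107616] 11.996203511953354 49.092367991137706
[687.11941961  27.80225279 121.30443563]
to [687.1  27.8 181.3  12.8] dp [-229.5  350.6  -53.4] roll 59.6
```

View pics/w2.png

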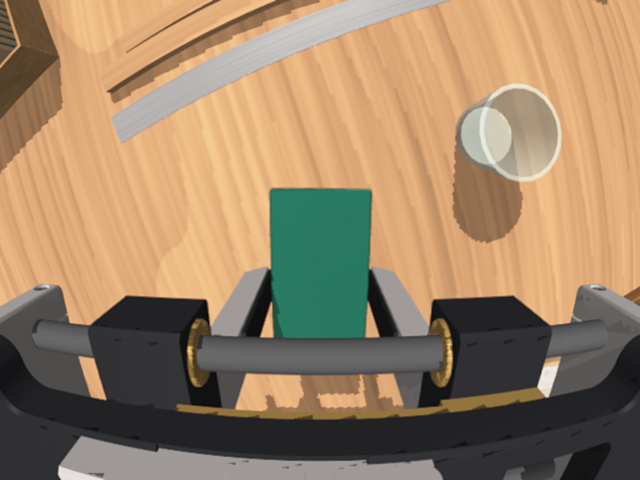

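The tile is held at its middle, level, between the pads, with its top edge at (270–370,190). I felt about 8 N on the desk, so I'll check where the fingertips really end.

```bash
python3 -c "
from h import *
p=viewer.camera_params('wrist'); T=np.linalg.inv(p['T_tool_cam']); f=240/np.tan(np.radians(p['fovy']/2))
def pr(P):
    q=T[:3,:3]@P+T[:3,3]; x,y,z=q[0],-q[1],-q[2]; r=np.hypot(x,y); k=np.arctan2(r,z)/r*f; return np.round([x*k+p['cx'],y*k+p['cy']],1)
for z in (-5,0,5,8): print(z,'open',pr(np.array([8,47.,z])),pr(np.array([8,-47.,z])),'closed',pr(np.array([8,24.6,z])), 'tiletopcorner',pr(np.array([50,25,z])),pr(np.array([50,-25,z])))
"
python3 -c "
import cv2;a=cv2.imread('pics/w2.png')[170:345,200:440];cv2.imwrite('pics/w2c.png',cv2.resize(a,None,fx=3,fy=3))"
```

```text
-5 open [413.1 273.6] [226.2 273.5] closed [369.4 274.1] tiletopcorner [372.8 189.2] [266.7 189. ]
0 open [410.8 270.6] [228.5 270.4] closed [368.1 271. ] tiletopcorner [371.4 188.2] [268.2 188. ]
5 open [408.6 267.7] [230.7 267.5] closed [366.9 268. ] tiletopcorner [370.  187.2] [269.5 187.1]
8 open [407.4 266. ] [231.9 265.8] closed [366.2 266.3] tiletopcorner [369.2 186.7] [270.3 186.6]
```

View pics/w2c.png

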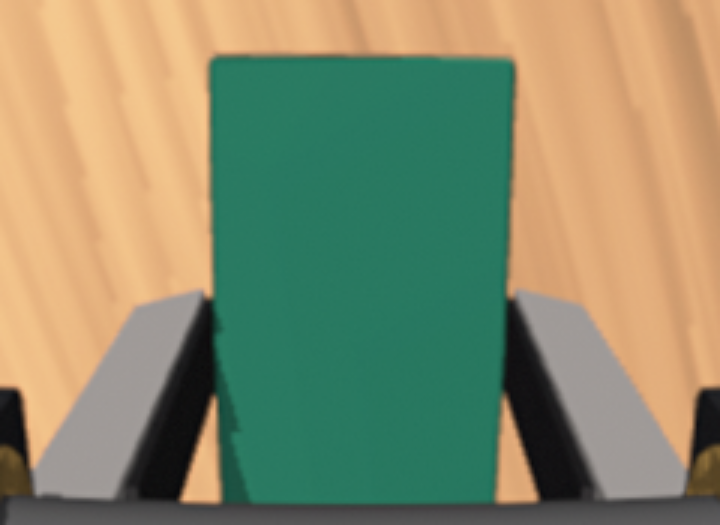

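Fingertips show at (268,267) in the full picture, within a few mm of the TCP, which is good enough. I'll carry the tile over the board, long axis up the slope with a slight lean.

>>> carry_out(
  deltas=[
    {"dp": [-15,23,-20],"roll": 4,"gripper": -1},
    {"dp": [-35,54,-40],"roll": 9,"gripper": -1},
    {"dp": [-57,87,-53.4],"roll": 15,"gripper": -1},
    {"dp": [-79,121,-53.4],"roll": 21,"gripper": -1},
    {"dp": [-101,154,-53.4],"roll": 27,"gripper": -1},
    {"dp": [-123,188,-53.4],"roll": 33,"gripper": -1},
    {"dp": [-145,222,-53.4],"roll": 39,"gripper": -1},
    {"dp": [-167,255,-53.4],"roll": 45,"gripper": -1},
    {"dp": [-187,286,-53.4],"roll": 50,"gripper": -1},
    {"dp": [-207,316,-53.4],"roll": 55,"gripper": -1},
    {"dp": [-222,339,-53.4],"roll": 59.6,"gripper": -1},
    {"dp": [-229.5,350.6,-53.4],"roll": 59.6,"gripper": -1},
  ],
)

```text
clock: 4.17
eef_pos: [688.5, 24.6, 178.7]
eef_rot: [3.141, -0.0, 0.215]
wrist_force: [0.8, 0.1, -1.0]
finger_gap: 49.7
finger_force: 12.0
```

>>> carry_out(
  deltas=[
    {"dp": [0,0,15],"roll": 0,"gripper": -1},
    {"dp": [0,0,27],"roll": 0,"gripper": -1},
    {"dp": [0,0,35],"roll": 0,"gripper": -1},
    {"dp": [0,0,40],"roll": 0,"gripper": -1},
    {"dp": [0,0,44],"roll": 0,"gripper": -1},
    {"dp": [0,0,47],"roll": 0,"gripper": -1},
    {"dp": [0,0,50],"roll": 0,"gripper": -1},
  ],
  newtons=4,
)

```text
clock: 4.75
eef_pos: [687.3, 28.2, 129.2]
eef_rot: [3.141, -0.001, 0.223]
wrist_force: [0.2, 1.0, -1.4]
finger_gap: 49.5
finger_force: 4.0
```

```bash
python3 -c "
from h import *
b=[659.2,-3.6,0.0489]
st,im,cam=look('w3',b)
print(st['wrist_force'],st['finger_force'],bw(b,*wb(b,st['eef_pos'])[0][:2]),wb(b,st['eef_pos']))
"
```

```text
t 4.75 tcp [687.3  28.2 129.2] yaw 12.8 gap 49.5
px [328. 399.] [267. 379.] [397. 412.] desk [523.7 -20.7 127.7  37.  -87. ] board [  6.4   2.3  97.8  50.5 -89.7]
px [252. 390.] [239. 375.] [262. 405.] desk [520.3  60.1  37.4  22.2   3.7] board [ 6.7 63.9 51.8 17.9 -4.1]
px [320. 266.] [266. 201.] [376. 338.] desk [654.1  20.2 124.   89.9  12.7] board [137.3  31.1 100.5  51.    9.4]
[ 0.22267316  1.02391242 -1.44824612] 3.9927754551172256 [690.29967078  28.38237359 122.79886131] [[138.53611241  30.42397503   7.05701805]]
```

View pics/w3.png

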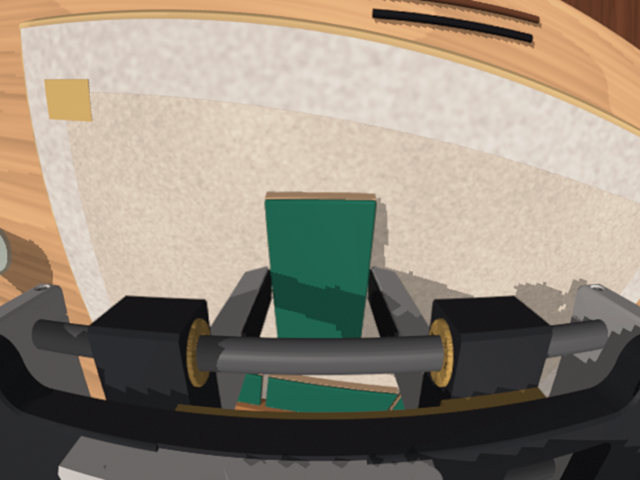

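The tile has pivoted in the grip onto the slope: upper edge at (265–375,195), course visible below at row ~395. I'll lower it the last few mm while watching the force.

>>> carry_out(
  deltas=[
    {"dp": [0,0,1.5],"roll": 0,"gripper": -1},
    {"dp": [0,0,3],"roll": 0,"gripper": -1},
    {"dp": [0,0,3],"roll": 0,"gripper": -1},
  ],
  newtons=3,
)

```text
clock: 5.05
eef_pos: [687.3, 28.0, 126.1]
eef_rot: [3.142, -0.001, 0.223]
wrist_force: [-0.6, 0.2, 0.2]
finger_gap: 50.1
finger_force: 3.0
```

>>> carry_out(
  deltas=[
    {"dp": [0,0,1.5],"roll": 0,"gripper": -1},
    {"dp": [0,0,3],"roll": 0,"gripper": -1},
    {"dp": [0,0,3],"roll": 0,"gripper": -1},
  ],
)

```text
clock: 5.3
eef_pos: [687.4, 27.9, 123.0]
eef_rot: [3.142, -0.001, 0.223]
wrist_force: [0.2, 0.5, 2.0]
finger_gap: 50.2
finger_force: 3.0
```

>>> carry_out(
  deltas=[
    {"dp": [0,0,1.5],"roll": 0,"gripper": -1},
    {"dp": [0,0,3],"roll": 0,"gripper": -1},
    {"dp": [0,0,3],"roll": 0,"gripper": -1},
  ],
)

```text
clock: 5.55
eef_pos: [687.7, 27.9, 120.9]
eef_rot: [3.141, -0.002, 0.223]
wrist_force: [0.4, 1.5, 8.4]
finger_gap: 50.0
finger_force: 7.0
```

>>> carry_out(
  deltas=[
    {"dp": [0,0,-1.5],"roll": 0,"gripper": -1},
    {"dp": [0,0,-1.5],"roll": 0,"gripper": 0.3},
    {"dp": [0,0,-1.5],"roll": 0,"gripper": 0.3},
    {"dp": [0,0,-1.5],"roll": 0,"gripper": 0.3},
    {"dp": [0,0,-20],"roll": 0,"gripper": 0.5},
    {"dp": [-20,0,-50],"roll": 0,"gripper": 0.5},
    {"dp": [-60,0,-80],"roll": 0,"gripper": 0.5},
    {"dp": [-100,0,-80],"roll": 0,"gripper": 0.5},
    {"dp": [-140,0,-80],"roll": 5,"gripper": 0.5},
    {"dp": [-160,0,-80],"roll": 10,"gripper": 0.5},
    {"dp": [-160,0,-80],"roll": 10,"gripper": 0.5},
  ],
)

```text
clock: 6.47
eef_pos: [528.0, -8.4, 200.3]
eef_rot: [3.141, 0.0, 0.042]
wrist_force: [0.4, -0.3, 0.0]
finger_gap: 70.5
finger_force: 0.0
```

```bash
python3 -c "
from h import *
b=[659.2,-3.6,0.0489]
st,im,cam=look('w4',b)
im=viewer.camera('top'); cv2.imwrite('pics/top1.png',im[:,:,::-1]); c=Cam('top'); n,p=bplane(b)
for k in blobs(im): print('top',k.mean(0).round(),rect(wb(b,c.hit(k,n,p))[:,:2]))
"
```

```text
t 6.47 tcp [528.   -8.4 200.3] yaw 2.4 gap 70.5
px [614. 218.] [590. 199.] [639. 236.] desk [ 551.7 -392.9   97.6   47.6  -86.8] board [ -26.9 -334.4  103.3   49.7  -89.6]
px [203. 187.] [145. 162.] [257. 212.] desk [556.6 118.3 122.9  50.5 -87.1] board [  3.  104.8  97.7  48.5  89.9]
px [436. 185.] [382. 160.] [494. 210.] desk [ 568.9 -131.1  123.5   50.5  -87.1] board [   3.1 -101.    98.2   48.5  -89.8]
px [320. 184.] [259. 160.] [379. 210.] desk [562.7  -6.1 119.7  50.2 -86.8] board [  2.9   2.1  97.5  48.2 -89.7]
px [281.  43.] [238.   0.] [323.  94.] desk [710.4  40.  109.4  72.1  12. ] board [122.1  27.9  73.6  48.2   9.4]
top [469. 229.] [ -46.1 -374.6   95.9   41.4   88.6]
top [266. 216.] [  0.3 126.4  46.6  42.8  88.6]
top [305. 154.] [146.4  30.   65.8  43.4   9.7]
```

View pics/w4.png

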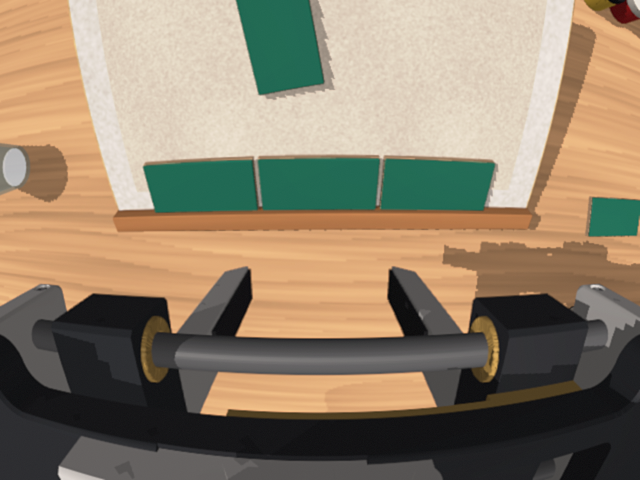

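The tile sits on the slope where I left it, leaning 9°, with its lower corners at (260,94) and (323,84). The course is undisturbed, along rows 160–210.

Next I'll turn the tile by pushing up the slope under its lower right corner with the right finger.

```bash
cat >> h.py <<'E'
B=np.array([662.,-1.5,0.052])
def gob(xb,v,dz,roll=0,st=None): # TCP at board x (level), v, dz above first tip contact
    c,n=np.cos(B[2]),np.sin(B[2]); go(B[0]+xb*c-v*n,B[1]+xb*n+v*c,121.5+(xb-26.8)*S/C+dz,np.degrees(B[2])+roll,st)
E
python3 -c "
from h import *
gob(-35,35.5,60);gob(-35,35.5,1.5);gob(20,35.5,1.5)"
```

```text
to [625.2  32.1 152.7   3. ] dp [ 95.9 -35.4  47.6] roll -0.2
to [625.2  32.1  94.2   3. ] dp [ 95.9 -35.4 106.1] roll -0.2
to [680.1  35.  119.8   3. ] dp [150.9 -35.5  80.5] roll -0.2
```

>>> carry_out(
  deltas=[
    {"dp": [32,-12,16],"roll": 0,"gripper": 0.5},
    {"dp": [64,-24,32],"roll": 0,"gripper": 0.5},
    {"dp": [90,-35,45],"roll": -0.2,"gripper": 0.5},
    {"dp": [96,-35.4,70],"roll": -0.2,"gripper": 0.5},
    {"dp": [96,-35.4,95],"roll": -0.2,"gripper": 0.5},
    {"dp": [96,-35.4,104],"roll": -0.2,"gripper": 0.5},
    {"dp": [96,-35.4,106],"roll": -0.2,"gripper": 0.5},
    {"dp": [96,-35.4,106],"roll": -0.2,"gripper": 0.5},
  ],
)

```text
clock: 7.23
eef_pos: [625.6, 32.5, 93.8]
eef_rot: [3.142, 0.0, 0.052]
wrist_force: [0.1, 0.3, 0.7]
finger_gap: 70.3
finger_force: 0.0
```

>>> carry_out(
  deltas=[
    {"dp": [5,0,-2.3],"roll": 0,"gripper": 0.5},
    {"dp": [10,0,-4.7],"roll": 0,"gripper": 0.5},
    {"dp": [15,0,-7],"roll": 0,"gripper": 0.5},
    {"dp": [20,0,-9.3],"roll": 0,"gripper": 0.5},
    {"dp": [25,0,-11.7],"roll": 0,"gripper": 0.5},
    {"dp": [30,0,-14],"roll": 0,"gripper": 0.5},
    {"dp": [35,0,-16.3],"roll": 0,"gripper": 0.5},
    {"dp": [40,0,-18.7],"roll": 0,"gripper": 0.5},
    {"dp": [45,0,-21],"roll": 0,"gripper": 0.5},
    {"dp": [50,0,-23.3],"roll": 0,"gripper": 0.5},
    {"dp": [50,0,-23.3],"roll": 0,"gripper": 0.5},
  ],
)

```text
clock: 8.15
eef_pos: [676.2, 35.2, 117.5]
eef_rot: [-3.141, -0.001, 0.052]
wrist_force: [-0.3, 0.0, 0.4]
finger_gap: 70.7
finger_force: 0.4
```

```bash
python3 -c "
from h import *
st,im,cam=look('w5',B)
print(st['wrist_force'])
"
```

```text
t 8.15 tcp [676.2  35.2 117.5] yaw 3.0 gap 70.7
px [364. 396.] [302. 379.] [430. 412.] desk [523.3 -17.8 124.2  38.3 -87.1] board [ 0.6  0.4 98.4 52.1 89.9]
px [253. 396.] [205. 379.] [296. 412.] desk [518.1  95.9  91.7  37.7 -87.8] board [ 1.7 92.5 76.  51.3 88.6]
px [281. 238.] [174. 150.] [396. 316.] desk [667.2  64.2 172.7  78.1  58.8] board [146.9  51.8  99.6  50.5  50.9]
[-0.31193583  0.02251361  0.35698975]
```

View pics/w5.png

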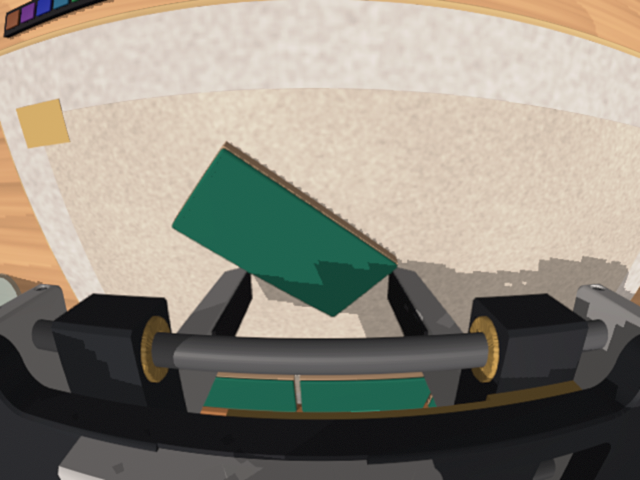

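The tile is now at 51° (corners (225,145), (397,265), (333,316), (174,226)), centred at about v=52, and the course is still in place. Next I'll rake down from above with both fingers to square it up.

```bash
python3 -c "
from h import *
gob(97,50,45);gob(97,50,0.5);gob(51,50,0.5)"
```

```text
to [756.3  53.5 199.2   3. ] dp [ 81.3 -14.  -82. ] roll 0.0
to [756.3  53.5 154.7   3. ] dp [ 81.3 -14.  -37.5] roll 0.0
to [710.3  51.1 133.3   3. ] dp [ 35.3 -14.  -16. ] roll 0.0
```

>>> carry_out(
  deltas=[
    {"dp": [-4,0,-20],"roll": 0,"gripper": 0.5},
    {"dp": [-4,0,-55],"roll": 0,"gripper": 0},
    {"dp": [20,-7,-80],"roll": 0,"gripper": -0.15},
    {"dp": [52,-14,-82],"roll": 0,"gripper": -0.15},
    {"dp": [81.3,-14,-82],"roll": 0,"gripper": -0.15},
    {"dp": [81.3,-14,-82],"roll": 0,"gripper": -0.15},
    {"dp": [81.3,-14,-60],"roll": 0,"gripper": -0.15},
    {"dp": [81.3,-14,-43],"roll": 0,"gripper": -0.15},
    {"dp": [81.3,-14,-37.5],"roll": 0,"gripper": -0.15},
    {"dp": [81.3,-14,-37.5],"roll": 0,"gripper": -0.15},
  ],
)

```text
clock: 9.03
eef_pos: [755.2, 53.3, 153.4]
eef_rot: [-3.141, 0.002, 0.052]
wrist_force: [0.5, -0.2, -0.1]
finger_gap: 40.0
finger_force: 0.0
```

```bash
python3 -c "
from h import *
st,im,cam=look('w6',B)
print(st['wrist_force']); gob(51,50,0.5)
"
```

```text
t 9.03 tcp [755.2  53.3 153.4] yaw 3.0 gap 40.0
px [344. 380.] [308. 375.] [380. 392.] desk [591.1  19.8  74.8  21.4 -87.1] board [111.8  33.8  49.1  23.8  89.9]
px [303. 329.] [272. 307.] [342. 338.] desk [661.7  61.5  68.7  33.7 -86.6] board [181.3  58.1  41.   28.  -89.4]
[ 0.47409653 -0.16419043 -0.12771348]
to [710.3  51.1 133.3   3. ] dp [-45.3  -0.2  21.7] roll -0.0
```

>>> carry_out(
  deltas=[
    {"dp": [-5,0,2.5],"roll": 0,"gripper": -0.15},
    {"dp": [-10,0,5],"roll": 0,"gripper": -0.15},
    {"dp": [-15,0,7.3],"roll": 0,"gripper": -0.15},
    {"dp": [-20,0,9.6],"roll": 0,"gripper": -0.15},
    {"dp": [-25,0,12],"roll": 0,"gripper": -0.15},
    {"dp": [-30,0,14.3],"roll": 0,"gripper": -0.15},
    {"dp": [-35,0,16.6],"roll": 0,"gripper": -0.15},
    {"dp": [-40,0,19],"roll": 0,"gripper": -0.15},
    {"dp": [-45,0,21.3],"roll": 0,"gripper": -0.15},
    {"dp": [-45,0,21.3],"roll": 0,"gripper": -0.15},
  ],
)

```text
clock: 9.92
eef_pos: [710.4, 51.0, 134.2]
eef_rot: [-3.141, -0.001, 0.052]
wrist_force: [-0.4, 1.1, 4.5]
finger_gap: 40.0
finger_force: 2.0
```

```bash
python3 -c "
from h import *
st,im,cam=look('w7',B)
print(st['wrist_force'])
im=viewer.camera('top'); c=Cam('top'); n,p=bplane(B)
for k in blobs(im,100): print('top',k.mean(0).round(),rect(wb(B,c.hit(k,n,p))[:,:2]))
cv2.imwrite('pics/top2.png',im[:,:,::-1]);a=viewer.camera('scene');cv2.imwrite('pics/sc2.png',a[:,:,::-1])
cv2.imwrite('pics/c2.png',np.hstack([cv2.resize(a[170:400,220:500,::-1],(560,460)),cv2.imread('pics/w7.png')[150:420,200:440]] if 0 else [cv2.resize(a[170:400,220:500,::-1],(560,460)),cv2.resize(cv2.imread('pics/w7.png')[200:400,240:400],(240,460))]))
"
```

```text
t 9.92 tcp [710.4  51.  134.2] yaw 3.0 gap 40.0
px [355. 408.] [321. 404.] [389. 412.] desk [529.4   5.4  70.6  10.  -87.2] board [19.9 21.8 55.5 13.8 89.8]
px [316. 322.] [272. 292.] [369. 338.] desk [634.5  46.9  89.5  46.1 -87. ] board [136.4  50.2  57.4  40.  -89.9]
[-0.42258704  1.12571311  4.48138047]
top [469. 229.] [ -50.3 -376.7   96.1   41.4   88.5]
top [333. 214.] [ -2.8 -38.5  40.7  19.7  -0.7]
top [360. 213.] [  -3.3 -105.2   94.7   43.    88.5]
```

View pics/c2.png

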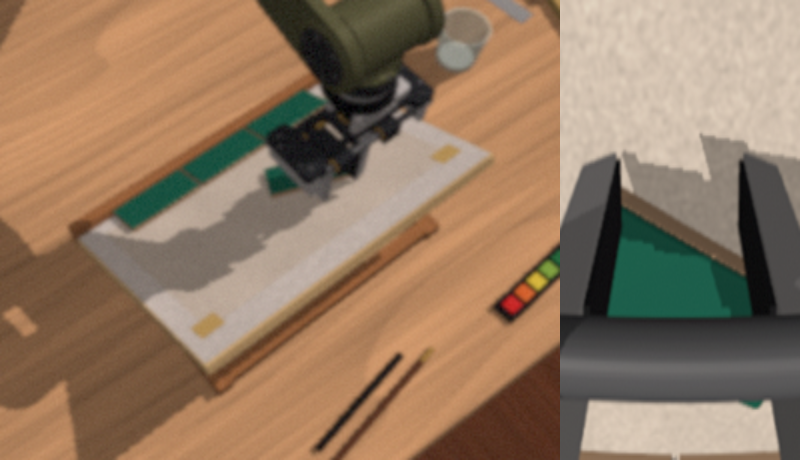

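The wrist picture shows the tile at about 66° with the fingertip riding over its edge, so the tips are about 2 mm too high. I'll back off, touch the board to find its true height, then rake again lower.

>>> carry_out(
  deltas=[
    {"dp": [0,0,-10],"roll": 0,"gripper": -0.15},
    {"dp": [12,0,-20],"roll": 0,"gripper": -0.15},
    {"dp": [25,0,-20],"roll": 0,"gripper": -0.15},
    {"dp": [25,0,-12],"roll": 0,"gripper": -0.15},
    {"dp": [25,0,-9],"roll": 0,"gripper": -0.15},
    {"dp": [25,0,-8.5],"roll": 0,"gripper": -0.15},
    {"dp": [25,0,-8.5],"roll": 0,"gripper": -0.15},
  ],
)

```text
clock: 10.65
eef_pos: [735.6, 52.2, 142.2]
eef_rot: [3.141, -0.001, 0.052]
wrist_force: [0.9, -0.4, 5.8]
finger_gap: 40.1
finger_force: 2.4
```

>>> carry_out(
  deltas=[
    {"dp": [0,0,1],"roll": 0,"gripper": -0.15},
    {"dp": [0,0,1],"roll": 0,"gripper": -0.15},
  ],
)

```text
clock: 10.82
eef_pos: [735.7, 52.2, 142.0]
eef_rot: [3.141, -0.002, 0.052]
wrist_force: [-0.8, -0.0, 10.1]
finger_gap: 40.1
finger_force: 4.4
```

>>> carry_out(
  deltas=[
    {"dp": [0,0,1],"roll": 0,"gripper": -0.15},
    {"dp": [0,0,1],"roll": 0,"gripper": -0.15},
  ],
)

```text
clock: 10.98
eef_pos: [735.8, 52.2, 141.8]
eef_rot: [3.141, -0.003, 0.052]
wrist_force: [-1.4, 0.7, 13.8]
finger_gap: 40.0
finger_force: 6.8
```

Board found: contact at z=142.2 here, 2.3 mm below my model. Raking down with the tips just grazing the board.

>>> carry_out(
  deltas=[
    {"dp": [0,0,-3],"roll": 0,"gripper": -0.15},
    {"dp": [-5,0,-0.7],"roll": 0,"gripper": -0.15},
    {"dp": [-10,0,1.7],"roll": 0,"gripper": -0.15},
    {"dp": [-15,0,4],"roll": 0,"gripper": -0.15},
    {"dp": [-20,0,6.3],"roll": 0,"gripper": -0.15},
    {"dp": [-25,0,8.7],"roll": 0,"gripper": -0.15},
    {"dp": [-30,0,11],"roll": 0,"gripper": -0.15},
    {"dp": [-35,0,13.3],"roll": 0,"gripper": -0.15},
    {"dp": [-40,0,15.6],"roll": 0,"gripper": -0.15},
    {"dp": [-40,0,15.6],"roll": 0,"gripper": -0.15},
  ],
)

```text
clock: 11.82
eef_pos: [694.8, 50.1, 123.6]
eef_rot: [3.142, 0.001, 0.052]
wrist_force: [-0.8, 0.0, 1.0]
finger_gap: 40.1
finger_force: 0.4
```

```bash
sed -i 's/121.5+(xb/119.2+(xb/' h.py; python3 -c "
from h import *
st,im,cam=look('w8',B)
print(st['wrist_force'],wb(B,st['eef_pos'])); gob(36,50,0.0)
cv2.imwrite('pics/w8c.png',cv2.resize(im[150:420,140:500,::-1],(720,540)))
"
```

```text
t 11.82 tcp [694.8  50.1 123.6] yaw 3.0 gap 40.1
px [354. 405.] [321. 397.] [389. 412.] desk [526.7   6.4  68.6  19.7 -88.3] board [ 13.7  22.3  54.3  27.4 -89.9]
px [283. 404.] [252. 396.] [314. 412.] desk [523.1  78.3  62.2  19.9 -87. ] board [ 13.7  79.6  49.5  27.3 -89.9]
px [537. 388.] [521. 378.] [554. 402.] desk [ 530.9 -198.4   46.    30.2  -87.3] board [   4.1 -134.1   43.6   37.4    1.5]
px [317. 327.] [272. 304.] [368. 338.] desk [617.9  46.4  85.6  33.5 -87. ] board [116.8  50.4  55.6  30.1 -90. ]
[-0.79242967  0.04802899  0.96642316] [[141.41188662  49.84994786  -0.41975506]]
to [695.4  50.3 123.5   3. ] dp [ 0.1 -0.2  0.5] roll -0.0
```

View pics/w8c.png

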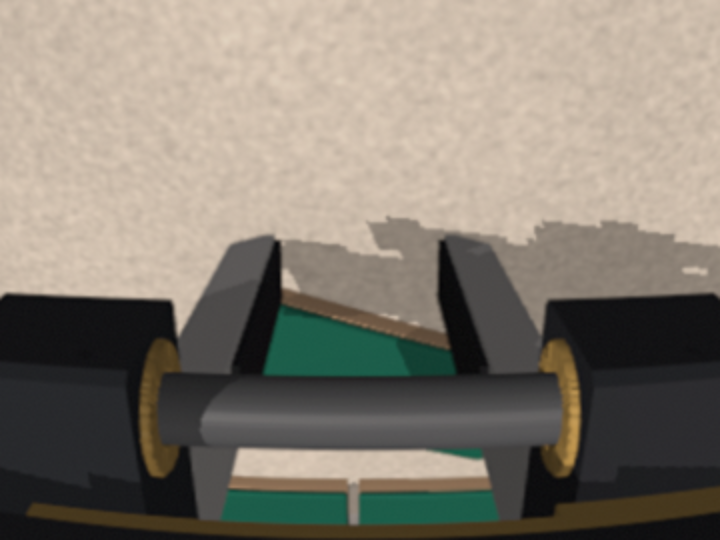

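The push is working: the tile's upper edge now slopes only about 17°, with the finger behind it. Continuing.

>>> carry_out(
  deltas=[
    {"dp": [-4,0,2.2],"roll": 0,"gripper": -0.15},
    {"dp": [-8,0,4.1],"roll": 0,"gripper": -0.15},
    {"dp": [-12,0,5.9],"roll": 0,"gripper": -0.15},
    {"dp": [-16,0,7.8],"roll": 0,"gripper": -0.15},
    {"dp": [-20,0,9.6],"roll": 0,"gripper": -0.15},
    {"dp": [-24,0,11.5],"roll": 0,"gripper": -0.15},
    {"dp": [-24,0,11.5],"roll": 0,"gripper": -0.15},
    {"dp": [-22,0,8],"roll": 0,"gripper": -0.15},
    {"dp": [-20,0,-20],"roll": 0,"gripper": -0.15},
    {"dp": [-40,0,-50],"roll": 0,"gripper": -0.15},
    {"dp": [-70,0,-75],"roll": 0,"gripper": -0.15},
    {"dp": [-70,0,-75],"roll": 0,"gripper": -0.15},
  ],
)

```text
clock: 12.87
eef_pos: [625.0, 46.6, 205.5]
eef_rot: [3.141, -0.007, 0.052]
wrist_force: [1.6, -0.4, 0.1]
finger_gap: 40.1
finger_force: 0.0
```

```bash
python3 -c "
from h import *
st,im,cam=look('w9',B)
print(st['wrist_force'])
"
```

```text
t 12.87 tcp [625.   46.6 205.5] yaw 3.0 gap 40.1
px [341. 295.] [321. 277.] [363. 313.] desk [543.3  18.   46.6  42.3 -87.1] board [-0.  29.  48.3 40.4  0.2]
px [411. 289.] [390. 276.] [430. 312.] desk [547.2 -55.3  45.4  42.8 -88. ] board [  0.1 -30.2  49.1  37.1   0.8]
px [297. 295.] [278. 276.] [315. 313.] desk [541.3  68.4  43.3  40.9   3.5] board [ 0.6 72.9 49.1 35.5  0.8]
px [228. 288.] [206. 275.] [252. 311.] desk [537.8 141.8  52.1  42.6 -88. ] board [  1.  131.6  48.4  42.5  -1.3]
px [625. 286.] [605. 274.] [639. 303.] desk [ 564.1 -394.8  102.6   39.8   72. ] board [  -4.3 -327.6  118.4   35.8   66.8]
px [479. 287.] [430. 274.] [527. 307.] desk [ 552.8 -142.5  123.2   42.1  -88.9] board [   1.2 -103.6  100.4   47.4   87.7]
px [328. 231.] [264. 194.] [397. 268.] desk [611.   35.  131.3  54.1  78.3] board [71.  42.3 98.  48.7 72.8]
[ 1.55833443 -0.44634539  0.14653087]
```

```bash
python3 -c "
from h import *
gob(25,56,20);gob(25,56,0);gob(-7,56,-0.3)"
```

```text
to [684.1  55.7 138.4   3. ] dp [58.6 -6.1 64.7] roll -0.0
to [684.1  55.7 118.4   3. ] dp [58.6 -6.1 84.7] roll -0.0
to [652.1  54.1 103.1   3. ] dp [26.6 -6.1 99.9] roll -0.0
```

>>> carry_out(
  deltas=[
    {"dp": [35,-6,25],"roll": 0,"gripper": -0.15},
    {"dp": [58.6,-6.1,50],"roll": 0,"gripper": -0.15},
    {"dp": [58.6,-6.1,72],"roll": 0,"gripper": -0.15},
    {"dp": [58.6,-6.1,82],"roll": 0,"gripper": -0.15},
    {"dp": [58.6,-6.1,85.2],"roll": 0,"gripper": -0.15},
    {"dp": [53,-6.1,87.8],"roll": 0,"gripper": -0.15},
    {"dp": [48,-6.1,90.2],"roll": 0,"gripper": -0.15},
    {"dp": [43,-6.1,92.5],"roll": 0,"gripper": -0.15},
    {"dp": [38,-6.1,94.8],"roll": 0,"gripper": -0.15},
    {"dp": [33,-6.1,97.2],"roll": 0,"gripper": -0.15},
    {"dp": [29,-6.1,99],"roll": 0,"gripper": -0.15},
    {"dp": [29,-6.1,99],"roll": 0,"gripper": -0.15},
  ],
)

```text
clock: 13.92
eef_pos: [655.9, 54.4, 103.9]
eef_rot: [-3.141, -0.005, 0.052]
wrist_force: [-10.1, 1.2, 31.2]
finger_gap: 40.2
finger_force: 16.2
```

>>> carry_out(
  deltas=[
    {"dp": [2,0,-4],"roll": 0,"gripper": -0.15},
    {"dp": [4,0,-35],"roll": 0,"gripper": -0.15},
    {"dp": [-10,0,-70],"roll": 0,"gripper": -0.15},
    {"dp": [-40,0,-95],"roll": 0,"gripper": -0.15},
    {"dp": [-50,0,-100],"roll": 0,"gripper": -0.15},
    {"dp": [-50,0,-100],"roll": 0,"gripper": -0.15},
  ],
)

```text
clock: 14.42
eef_pos: [604.2, 51.5, 202.2]
eef_rot: [3.141, -0.003, 0.052]
wrist_force: [0.2, -0.2, 0.0]
finger_gap: 40.1
finger_force: 0.0
```

```bash
python3 -c "
from h import *
st,im,cam=look('w10',B)
"
```

```text
t 14.42 tcp [604.2  51.5 202.2] yaw 3.0 gap 40.1
px [626. 277.] [609. 261.] [639. 293.] desk [ 551.2 -382.1   75.2   47.3  -86.8] board [ -21.6 -312.3   97.3   48.3   38. ]
px [485. 272.] [436. 254.] [537. 292.] desk [ 554.5 -143.1  127.    44.2  -87.6] board [  -0.7 -103.3   99.    48.5   89.4]
px [268. 271.] [210. 253.] [321. 294.] desk [542.7 106.8 119.1  44.4 -87.4] board [  0.5 103.8  97.6  48.7  89.5]
px [357. 245.] [275. 187.] [439. 294.] desk [574.5   9.9 176.9 106.5  84.7] board [ 25.3  20.1 150.5 106.8  80.7]
```

```bash
cat >> h.py <<'E'
def ortho(im,cam,ucut=26,lo=(-40,-170),hi=(200,170)):
    U,V=np.meshgrid(np.arange(lo[0],hi[0]),np.arange(lo[1],hi[1]),indexing="ij")
    q=cam.px(bw(B,U.ravel(),V.ravel(),4.5)).astype(np.float32).reshape(*U.shape,2)
    o=cv2.remap(im,q[...,0],q[...,1],cv2.INTER_LINEAR); g=green(o)
    g[:int(ucut-lo[0])]=0
    cs,_=cv2.findContours(g,cv2.RETR_EXTERNAL,cv2.CHAIN_APPROX_NONE)
    for c in cs:
        if cv2.contourArea(c)>800: p=c[:,0,::-1]+np.array(lo); print("above",ucut,rect(p),"box",p.min(0),p.max(0), "bottom edge: v,u",[(v,int(p[abs(p[:,1]-v)<2][:,0].min())) for v in range(-100,101,20) if (abs(p[:,1]-v)<2).any()])
    return o
E
python3 -c "
from h import *
st=read_state(); im=viewer.camera('wrist'); cam=Cam('wrist',st); print(st['eef_pos'])
for k in (20,28,34): ortho(im,cam,k)
"
```

```text
[604.68291428  51.51173245 200.48999652]
above 20 [ 48.2  22.1 143.5  65.1  80.5] box [ 20 -46] [91 94] bottom edge: v,u [(-40, 20), (-20, 20), (0, 20), (20, 20), (40, 20), (60, 39), (80, 42)]
above 28 [59.5 43.3 98.4 49.5 79.7] box [28 -8] [91 94] bottom edge: v,u [(0, 28), (20, 32), (40, 35), (60, 39), (80, 42)]
above 34 [60.  43.4 97.8 48.5 80. ] box [34 -8] [91 94] bottom edge: v,u [(0, 34), (20, 34), (40, 35), (60, 39), (80, 42)]
```

```bash
python3 -c "
from h import *
gob(-33,-34,40);gob(-33,-34,0.8);gob(-33,-12.8,0.8)"
```

```text
to [630.8 -37.2 131.3   3. ] dp [21.3 89.9 68. ] roll -0.0
to [630.8 -37.2  92.1   3. ] dp [ 21.3  89.9 107.2] roll -0.0
to [629.7 -16.   92.1   3. ] dp [ 21.3  68.7 107.2] roll -0.0
```

>>> carry_out(
  deltas=[
    {"dp": [8,35,20],"roll": 0,"gripper": -1},
    {"dp": [16,70,45],"roll": 0,"gripper": -1},
    {"dp": [21.3,90,68],"roll": 0,"gripper": -1},
    {"dp": [21.3,90,90],"roll": 0,"gripper": -1},
    {"dp": [21.3,90,103],"roll": 0,"gripper": -1},
    {"dp": [21.3,90,106.8],"roll": 0,"gripper": -1},
    {"dp": [21.3,87,107.2],"roll": 0,"gripper": -1},
    {"dp": [21.3,82,107.2],"roll": 0,"gripper": -1},
    {"dp": [21.3,77,107.2],"roll": 0,"gripper": -1},
    {"dp": [21.3,73,107.2],"roll": 0,"gripper": -1},
    {"dp": [21.3,69,107.2],"roll": 0,"gripper": -1},
    {"dp": [21.3,69,107.2],"roll": 0,"gripper": -1},
  ],
)

```text
clock: 15.52
eef_pos: [629.6, -15.2, 93.2]
eef_rot: [-3.142, -0.0, 0.053]
wrist_force: [-0.6, 0.2, -0.6]
finger_gap: 0.3
finger_force: 0.1
```

>>> carry_out(
  deltas=[
    {"dp": [0,4,0],"roll": 0,"gripper": -1},
    {"dp": [0,6,-30],"roll": 0,"gripper": -0.6},
    {"dp": [0,6,-70],"roll": 0,"gripper": -0.15},
    {"dp": [-20,-30,-105],"roll": 0,"gripper": -0.15},
    {"dp": [-20,-45,-108],"roll": 0,"gripper": -0.15},
    {"dp": [-20,-45,-108],"roll": 0,"gripper": -0.15},
  ],
)

```text
clock: 16.02
eef_pos: [607.4, 30.3, 205.0]
eef_rot: [-3.141, -0.006, 0.054]
wrist_force: [0.4, -0.0, 0.9]
finger_gap: 30.5
finger_force: 0.0
```

```bash
python3 -c "
from h import *
st,im,cam=look('w11',B)
for k in (28,34): ortho(im,cam,k)
"
```

```text
t 16.02 tcp [607.4  30.3 205. ] yaw 3.1 gap 30.5
px [621. 277.] [598. 263.] [639. 295.] desk [ 552.  -393.2   97.5   47.9  -86.6] board [ -12.7 -331.8  118.5   48.6   67.3]
px [464. 274.] [414. 256.] [517. 294.] desk [ 554.4 -138.8  124.8   44.5  -87.5] board [  -0.5 -103.3   99.    48.9   89.4]
px [304. 259.] [189. 207.] [415. 295.] desk [571.2  49.3 245.3  96.4 -87.1] board [ 25.   51.8 201.7  98.8  89.8]
above 28 [ 52.   49.5  97.   48.  -90. ] box [28  1] [76 98] bottom edge: v,u [(0, 28), (20, 28), (40, 28), (60, 28), (80, 28)]
above 34 [ 55.  49.  96.  42. -90.] box [34  1] [76 97] bottom edge: v,u [(0, 34), (20, 34), (40, 34), (60, 34), (80, 34)]
```

The tile is now square and snug (top edge u=76), but about 2.5 mm short to the left. I'll nudge it, then press its face.

```bash
python3 -c "
from h import *
st=read_state();print(st['eef_pos'])
gob(-42,-20,30);gob(-42,-20,0.8);gob(-42,-10,0.8);gob(-42,-20,45);gob(-56,52,45);gob(-56,52,9.9)"
```

```text
[607.32530824  28.73385495 202.80734187]
to [621.1 -23.7 117.1   3. ] dp [10.9 53.1 85.7] roll 0.1
to [621.1 -23.7  87.9   3. ] dp [ 10.9  53.1 114.9] roll 0.1
to [620.6 -13.7  87.9   3. ] dp [ 11.   43.1 114.9] roll 0.1
to [621.1 -23.7 132.1   3. ] dp [10.9 53.1 70.7] roll 0.1
to [603.4  47.5 125.6   3. ] dp [ -2.9 -19.   77.2] roll 0.1
to [603.4  47.5  90.5   3. ] dp [ -2.9 -19.  112.3] roll 0.1
```

>>> carry_out(
  deltas=[
    {"dp": [4,30,35],"roll": 0.1,"gripper": -1},
    {"dp": [10.9,53.1,65],"roll": 0.1,"gripper": -1},
    {"dp": [10.9,53.1,95],"roll": 0.1,"gripper": -1},
    {"dp": [10.9,53.1,110],"roll": 0.1,"gripper": -1},
    {"dp": [10.9,53.1,114.5],"roll": 0.1,"gripper": -1},
    {"dp": [11,50,114.5],"roll": 0.1,"gripper": -1},
    {"dp": [11,47,114.5],"roll": 0.1,"gripper": -1},
    {"dp": [11,44.5,114.5],"roll": 0.1,"gripper": -1},
    {"dp": [11,43.2,114.5],"roll": 0.1,"gripper": -1},
    {"dp": [11,43.2,114.5],"roll": 0.1,"gripper": -1},
    {"dp": [11,50,112],"roll": 0.1,"gripper": -1},
    {"dp": [11,53,75],"roll": 0.1,"gripper": -1},
  ],
)

```text
clock: 17.07
eef_pos: [617.9, -26.1, 119.3]
eef_rot: [-3.14, 0.012, 0.049]
wrist_force: [0.0, -1.1, -0.8]
finger_gap: 0.4
finger_force: 0.0
```

```bash
python3 -c "
from h import *
st=read_state(); print(st['eef_pos'],st['wrist_force'],st['finger_gap'])
im=viewer.camera('wrist'); cam=Cam('wrist',st); ortho(im,cam,28)
st=read_state();gob(-56,52,40);gob(-56,52,14);gob(-56,52,9.9)"
```

```text
[617.85011091 -26.14123704 119.2630141 ] [ 0.01421857 -1.09263606 -0.8456613 ] 0.43480678206914114
above 28 [ 52.   50.5  99.   48.  -90. ] box [28  1] [ 76 100] bottom edge: v,u [(0, 28), (20, 28), (40, 28), (60, 28), (80, 28), (100, 28)]
to [603.4  47.5 120.6   3. ] dp [-14.8 -75.1  10.2] roll -0.2
to [603.4  47.5  94.6   3. ] dp [-14.8 -75.1  36.2] roll -0.2
to [603.4  47.5  90.5   3. ] dp [-14.8 -75.1  40.3] roll -0.2
```

>>> carry_out(
  deltas=[
    {"dp": [-8,-35,0],"roll": 0,"gripper": -1},
    {"dp": [-14,-72,0],"roll": 0,"gripper": -1},
    {"dp": [-14,-72,10],"roll": 0,"gripper": -1},
    {"dp": [-14,-72,28],"roll": 0,"gripper": -1},
    {"dp": [-14,-72,30],"roll": 0,"gripper": -1},
    {"dp": [-14,-72,30],"roll": 0,"gripper": -1},
  ],
)

```text
clock: 17.62
eef_pos: [602.8, 45.6, 94.6]
eef_rot: [-3.142, 0.003, 0.05]
wrist_force: [-0.1, 0.1, -0.0]
finger_gap: 0.7
finger_force: 0.0
```

```bash
python3 -c "
from h import *
gob(-56,52,9.9)"
```

```text
to [603.4  47.5  90.5   3. ] dp [ 0.7 -1.8  4.1] roll -0.1
```

>>> carry_out(
  deltas=[
    {"dp": [0.7,-1.8,2.5],"roll": 0,"gripper": -1},
    {"dp": [0.7,-1.8,4],"roll": 0,"gripper": -1},
    {"dp": [0.7,-1.8,5],"roll": 0,"gripper": -1},
    {"dp": [0.7,-1.8,5.5],"roll": 0,"gripper": -1},
    {"dp": [0.7,-1.8,5.5],"roll": 0,"gripper": -1},
    {"dp": [0.7,-1.8,5.5],"roll": 0,"gripper": -1},
  ],
)

```text
clock: 18.12
eef_pos: [604.2, 48.1, 91.0]
eef_rot: [3.141, -0.001, 0.05]
wrist_force: [0.5, -0.9, 2.8]
finger_gap: 0.8
finger_force: 1.1
```

>>> carry_out(
  deltas=[
    {"dp": [0,0,1],"roll": 0,"gripper": -1},
    {"dp": [0,0,1],"roll": 0,"gripper": -1},
    {"dp": [0,0,1],"roll": 0,"gripper": -1},
  ],
)

```text
clock: 18.37
eef_pos: [604.5, 48.1, 90.7]
eef_rot: [3.141, -0.002, 0.05]
wrist_force: [-0.3, -1.6, 8.5]
finger_gap: 0.7
finger_force: 4.2
```

>>> carry_out(
  deltas=[
    {"dp": [0,0,-5],"roll": 0,"gripper": -1},
    {"dp": [0,0,-35],"roll": 0,"gripper": -1},
    {"dp": [-25,0,-70],"roll": 0,"gripper": -0.5},
    {"dp": [-45,18,-100],"roll": 0,"gripper": 0},
    {"dp": [-45,40,-118],"roll": 0,"gripper": 0.5},
    {"dp": [-45,40,-118],"roll": 0,"gripper": 1},
    {"dp": [-45,40,-118],"roll": 0,"gripper": 1},
  ],
)

```text
clock: 18.95
eef_pos: [561.1, 5.7, 208.2]
eef_rot: [-3.142, -0.001, 0.049]
wrist_force: [0.2, 0.7, -0.4]
finger_gap: 30.6
finger_force: 0.0
```

```bash
python3 -c "
from h import *
st,im,cam=look('w12',B)
ortho(im,cam,29);ortho(im,cam,-35)
print(st['joints'].round(2)); go(552,-394,150,91.5,st)
"
```

```text
t 18.95 tcp [561.1   5.7 208.2] yaw 2.8 gap 30.6
px [614. 244.] [589. 227.] [639. 261.] desk [ 551.8 -392.9   97.9   47.7  -87. ] board [ -26.4 -335.8  106.1   51.9   89.7]
px [445. 223.] [393. 201.] [501. 245.] desk [ 562.8 -133.7  124.2   47.7  -87.2] board [  -0.8 -103.4   98.5   48.6   89.8]
px [278. 205.] [163. 145.] [392. 245.] desk [581.8  55.1 245.6 103.9 -87.1] board [ 24.9  51.9 201.6  98.6  89.9]
above 29 [ 52.5  50.5  97.   47.  -90. ] box [29  2] [76 99] bottom edge: v,u [(20, 29), (40, 29), (60, 29), (80, 29), (100, 29)]
above -35 [ 27.  54. 200.  98. -90.] box [-22 -46] [ 76 154] bottom edge: v,u [(-40, -22), (-20, -22), (0, -22), (20, -22), (40, -22), (60, -22), (80, -22), (100, -22)]
above -35 [   1. -101.   98.   48.  -90.] box [ -23 -150] [ 25 -52] bottom edge: v,u [(-100, -22), (-80, -22), (-60, -22)]
[-0.06  0.32  1.49  0.    1.33  1.47]
to [ 552.  -394.   150.    91.5] dp [-28.6 398.7  58.2] roll -88.7
```

```bash
sed -i 's/np.ones((2,2)/np.ones((3,3)/' h.py; python3 -c "
from h import *
st=read_state(); im=viewer.camera('wrist'); cam=Cam('wrist',st)
o=ortho(im,cam,29);ortho(im,cam,-35)
g=o.astype(int)
gr=g[...,1]-g[...,0]
for nm,a,b_ in [('course',-15,15),('second',35,65)]:
    r=gr[a+40:b_+40].mean(0); m=r>r.max()/2; e=np.nonzero(np.diff(m.astype(int)))[0]+.5-170; print(nm,e)
c=gr[:,170+20:170+80].mean(1); m=c>c.max()/2; print('u edges',np.nonzero(np.diff(m.astype(int)))[0]+.5-40, c[60:72].round())
"
```

```text
above 29 [ 51.5  49.5  97.   45.  -90. ] box [29  1] [74 98] bottom edge: v,u [(0, 29), (20, 29), (40, 29), (60, 29), (80, 29)]
above -35 [ 25.5  53.  200.   97.  -90. ] box [-23 -47] [ 74 153] bottom edge: v,u [(-40, -23), (-20, -23), (0, -23), (20, -23), (40, -23), (60, -23), (80, -23), (100, -23)]
above -35 [   1.  -102.5   97.    48.   -90. ] box [ -23 -151] [ 25 -54] bottom edge: v,u [(-100, -23), (-80, -23), (-60, -23)]
course [-151.5  -52.5  -47.5   50.5   55.5  153.5]
second [ 0.5 98.5]
u edges [-23.5  74.5] [69. 69. 69. 70. 70. 69. 68. 73. 76. 76. 76. 76.]
```

```bash
python3 -c "
from h import *
st=read_state(); print(st['eef_pos'])
gob(-42,-18,30);gob(-42,-18,0.8)"
```

```text
[560.60104542   6.61594643 206.17422124]
to [621.  -21.7 117.1   3. ] dp [58.9 31.3 89.1] roll -0.1
to [621.  -21.7  87.9   3. ] dp [ 58.9  31.3 118.3] roll -0.1
```

>>> carry_out(
  deltas=[
    {"dp": [25,13,30],"roll": -0.1,"gripper": -1},
    {"dp": [50,27,60],"roll": -0.1,"gripper": -1},
    {"dp": [58.9,31.3,85],"roll": -0.1,"gripper": -1},
    {"dp": [58.9,31.3,105],"roll": -0.1,"gripper": -1},
    {"dp": [58.9,31.3,116],"roll": -0.1,"gripper": -1},
    {"dp": [58.9,31.3,117.5],"roll": -0.1,"gripper": -1},
    {"dp": [58.9,31.3,117.5],"roll": -0.1,"gripper": -1},
    {"dp": [58.9,31.3,117.5],"roll": -0.1,"gripper": -1},
  ],
)

```text
clock: 19.72
eef_pos: [621.1, -21.5, 89.7]
eef_rot: [-3.141, 0.001, 0.053]
wrist_force: [0.3, 0.1, -0.1]
finger_gap: 0.1
finger_force: 0.0
```

```bash
python3 -c "
from h import *
st=read_state(); print(st['finger_gap'],st['wrist_force'],st['qd'].round(3))
gob(-42,-9.5,0.8)
gob(-56,52,9.9)"
```

```text
0.11823593091430111 [ 0.28851333  0.1218316  -0.09460053] [-0.004 -0.013 -0.006 -0.002  0.001 -0.002]
to [620.6 -13.2  87.9   3. ] dp [-0.2 -8.4  1.8] roll 0.0
to [603.4  47.5  90.5   3. ] dp [-14.1 -69.9  -0.7] roll 0.0
```

>>> carry_out(
  deltas=[
    {"dp": [0,-3,0.8],"roll": 0,"gripper": -1},
    {"dp": [0,-5,0.8],"roll": 0,"gripper": -1},
    {"dp": [0,-7,0.8],"roll": 0,"gripper": -1},
    {"dp": [0,-8.4,0.8],"roll": 0,"gripper": -1},
    {"dp": [0,-8.4,0.8],"roll": 0,"gripper": -1},
    {"dp": [0,-8.4,0.8],"roll": 0,"gripper": -1},
  ],
)

```text
clock: 20.22
eef_pos: [621.0, -13.7, 89.4]
eef_rot: [-3.142, -0.0, 0.052]
wrist_force: [-0.0, 0.7, 0.6]
finger_gap: 0.9
finger_force: 0.2
```

>>> carry_out(
  deltas=[
    {"dp": [0,5,-1],"roll": 0,"gripper": -1},
    {"dp": [0,6,-20],"roll": 0,"gripper": -1},
    {"dp": [-7,-25,-25],"roll": 0,"gripper": -1},
    {"dp": [-14,-61.5,-20],"roll": 0,"gripper": -1},
    {"dp": [-14,-61.5,-8],"roll": 0,"gripper": -1},
    {"dp": [-14,-61.5,-3],"roll": 0,"gripper": -1},
    {"dp": [-14,-61.5,-1],"roll": 0,"gripper": -1},
    {"dp": [-14,-61.5,0.5],"roll": 0,"gripper": -1},
    {"dp": [-14,-61.5,0.5],"roll": 0,"gripper": -1},
  ],
)

```text
clock: 20.97
eef_pos: [603.8, 47.3, 89.9]
eef_rot: [-3.139, 0.0, 0.051]
wrist_force: [-9.2, 12.0, 13.9]
finger_gap: 0.6
finger_force: 8.1
```

>>> carry_out(
  deltas=[
    {"dp": [0,0,-4],"roll": 0,"gripper": -1},
    {"dp": [0,0,-35],"roll": 0,"gripper": -1},
    {"dp": [-25,0,-70],"roll": 0,"gripper": -1},
    {"dp": [-45,18,-100],"roll": 0,"gripper": -1},
    {"dp": [-45,40,-118],"roll": 0,"gripper": -1},
    {"dp": [-45,40,-118],"roll": 0,"gripper": -1},
    {"dp": [-45,40,-118],"roll": 0,"gripper": -1},
  ],
)

```text
clock: 21.55
eef_pos: [561.3, 3.0, 207.4]
eef_rot: [3.141, -0.002, 0.049]
wrist_force: [-0.4, 0.7, -1.0]
finger_gap: 0.4
finger_force: 0.0
```

```bash
cat >> h.py <<'E'
def edges(im,cam):
    o=ortho(im,cam,29).astype(int); gr=o[...,1]-o[...,0]
    for nm,a,b_ in [('course',-15,15),('second',35,65)]:
        r=gr[a+40:b_+40].mean(0); m=r>r.max()/2; print(nm,np.nonzero(np.diff(m.astype(int)))[0]+.5-170)
    for lo,hi in ((10,45),(60,92),(-92,-60),(-45,-10)):
        c=gr[:,170+lo:170+hi].mean(1); m=c>c.max()/2; print(lo,'u edges',np.nonzero(np.diff(m.astype(int)))[0]+.5-40)
E
python3 -c "
from h import *
st=read_state(); im=viewer.camera('wrist'); cam=Cam('wrist',st); edges(im,cam); print(st['eef_pos'],st['wrist_force'])"
```

```text
above 29 [ 51.5  51.   96.   45.  -90. ] box [29  3] [74 99] bottom edge: v,u [(20, 29), (40, 29), (60, 29), (80, 29), (100, 29)]
course [-151.5  -52.5  -47.5   50.5   55.5  153.5]
second [ 2.5 99.5]
10 u edges [-23.5  74.5]
60 u edges [-23.5  74.5]
-92 u edges [-23.5  24.5]
-45 u edges [-23.5  25.5]
[561.31070689   2.98170838 207.42585987] [-0.36379112  0.73966403 -1.02952509]
```

```bash
python3 -c "
from h import *
gob(-42,-16,0.8);gob(-42,-7,0.8);gob(-56,52,13);gob(-56,52,9.9)"
```

```text
to [620.9 -19.7  87.9   3. ] dp [ 58.7  26.4 118.1] roll -0.1
to [620.4 -10.7  87.9   3. ] dp [ 58.7  17.4 118.1] roll -0.1
to [603.4  47.5  93.6   3. ] dp [ 44.6 -41.5 112.5] roll -0.1
to [603.4  47.5  90.5   3. ] dp [ 44.6 -41.5 115.6] roll -0.1
```

>>> carry_out(
  deltas=[
    {"dp": [25,13,30],"roll": -0.1,"gripper": -1},
    {"dp": [50,26.4,62],"roll": -0.1,"gripper": -1},
    {"dp": [58.7,26.4,95],"roll": -0.1,"gripper": -1},
    {"dp": [58.7,26.4,112],"roll": -0.1,"gripper": -1},
    {"dp": [58.7,26.4,117.3],"roll": -0.1,"gripper": -1},
    {"dp": [58.7,24,117.3],"roll": -0.1,"gripper": -1},
    {"dp": [58.7,21,117.3],"roll": -0.1,"gripper": -1},
    {"dp": [58.7,19,117.3],"roll": -0.1,"gripper": -1},
    {"dp": [58.7,17.4,117.3],"roll": -0.1,"gripper": -1},
    {"dp": [58.7,17.4,117.3],"roll": -0.1,"gripper": -1},
    {"dp": [58.7,17.4,117.3],"roll": -0.1,"gripper": -1},
  ],
)

```text
clock: 22.52
eef_pos: [620.3, -9.5, 89.3]
eef_rot: [-3.141, 0.0, 0.054]
wrist_force: [0.9, 0.1, -1.1]
finger_gap: 0.4
finger_force: 0.0
```

>>> carry_out(
  deltas=[
    {"dp": [0,6,-2],"roll": 0,"gripper": -1},
    {"dp": [0,6,-25],"roll": 0,"gripper": -1},
    {"dp": [-7,-25,-28],"roll": 0,"gripper": -1},
    {"dp": [-14,-58.9,-25],"roll": 0,"gripper": -1},
    {"dp": [-14,-58.9,-14],"roll": 0,"gripper": -1},
    {"dp": [-14,-58.9,-9],"roll": 0,"gripper": -1},
    {"dp": [-14,-58.9,-8],"roll": 0,"gripper": -1},
    {"dp": [-14,-58.9,-7],"roll": 0,"gripper": -1},
    {"dp": [-14,-58.9,-7],"roll": 0,"gripper": -1},
  ],
)

```text
clock: 23.27
eef_pos: [603.5, 47.3, 96.4]
eef_rot: [3.142, 0.0, 0.052]
wrist_force: [0.5, -0.6, -0.5]
finger_gap: 0.3
finger_force: 0.0
```

>>> carry_out(
  deltas=[
    {"dp": [0,0,3],"roll": 0,"gripper": -1},
    {"dp": [0,0,5],"roll": 0,"gripper": -1},
    {"dp": [0,0,6.5],"roll": 0,"gripper": -1},
    {"dp": [0,0,7.5],"roll": 0,"gripper": -1},
    {"dp": [0,0,7.5],"roll": 0,"gripper": -1},
    {"dp": [0,0,7.5],"roll": 0,"gripper": -1},
    {"dp": [0,0,7.5],"roll": 0,"gripper": -1},
  ],
)

```text
clock: 23.85
eef_pos: [603.9, 47.9, 90.3]
eef_rot: [3.141, -0.002, 0.053]
wrist_force: [-2.3, -2.3, 12.0]
finger_gap: 0.3
finger_force: 5.3
```

>>> carry_out(
  deltas=[
    {"dp": [0,0,4],"roll": 0,"gripper": -1},
    {"dp": [0,0,-30],"roll": 0,"gripper": -1},
    {"dp": [-25,0,-65],"roll": 0,"gripper": -1},
    {"dp": [-45,18,-95],"roll": 0,"gripper": -1},
    {"dp": [-45,45,-113],"roll": 0,"gripper": -1},
    {"dp": [-45,45,-113],"roll": 0,"gripper": -1},
    {"dp": [-45,45,-113],"roll": 0,"gripper": -1},
  ],
)

```text
clock: 24.43
eef_pos: [561.0, 0.1, 202.8]
eef_rot: [3.141, -0.002, 0.052]
wrist_force: [0.1, 0.3, -1.5]
finger_gap: 0.6
finger_force: 0.0
```

```bash
python3 -c "
from h import *
st=read_state(); im=viewer.camera('wrist'); cam=Cam('wrist',st); edges(im,cam); print(st['eef_pos'],st['wrist_force'])
go(552,-394,150,91.5)"
```

```text
above 29 [ 52.   55.5  97.   46.  -90. ] box [29  7] [ 75 104] bottom edge: v,u [(20, 29), (40, 29), (60, 29), (80, 29), (100, 29)]
course [-151.5  -52.5  -47.5   50.5   55.5  153.5]
second [  6.5 104.5]
10 u edges [-23.5  75.5]
60 u edges [-23.5  75.5]
-92 u edges [-23.5  25.5]
-45 u edges [-23.5  25.5]
[5.61049176e+02 1.31488733e-01 2.02751144e+02] [ 0.08683447  0.3405384  -1.49656413]
to [ 552.  -394.   150.    91.5] dp [-29.5 393.9  51.4] roll -88.5
```

The first tile is snug, square and pressed, and centred within about 2 mm. On to the second tile.

>>> carry_out(
  deltas=[
    {"dp": [-2,33,0],"roll": -7,"gripper": 0},
    {"dp": [-5,68,0],"roll": -14,"gripper": 1},
    {"dp": [-7,103,0],"roll": -21,"gripper": 1},
    {"dp": [-10,138,0],"roll": -28,"gripper": 1},
    {"dp": [-13,173,0],"roll": -35,"gripper": 1},
    {"dp": [-15,208,0],"roll": -42,"gripper": 1},
    {"dp": [-18,243,0],"roll": -49,"gripper": 1},
    {"dp": [-21,278,5],"roll": -56,"gripper": 1},
    {"dp": [-23,313,20],"roll": -63,"gripper": 1},
    {"dp": [-26,348,35],"roll": -70,"gripper": 1},
    {"dp": [-28,378,45],"roll": -77,"gripper": 1},
    {"dp": [-29.5,393.5,51.4],"roll": -84,"gripper": 1},
  ],
)

```text
clock: 25.48
eef_pos: [551.5, -395.3, 146.3]
eef_rot: [-3.138, -0.003, 1.524]
wrist_force: [-0.1, 0.7, -0.9]
finger_gap: 77.1
finger_force: 0.0
```

>>> carry_out(
  deltas=[
    {"dp": [0,0,0],"roll": -5,"gripper": 1},
    {"dp": [0,0,0],"roll": -5,"gripper": 1},
    {"dp": [0,0,0],"roll": -5,"gripper": 1},
  ],
)

```text
clock: 25.73
eef_pos: [552.7, -392.5, 149.0]
eef_rot: [-3.14, -0.002, 1.605]
wrist_force: [-0.5, -0.2, 0.5]
finger_gap: 93.4
finger_force: 0.0
```

```bash
python3 -c "
from h import *
st,im,cam=look('w13')
for c in blobs(im):
    r=rect(cam.hit(c)[:,:2])
    if r[2]<110 and abs(r[1]+394)<40: go(r[0],r[1],7,r[4]%180,read_state())"
```

```text
t 25.73 tcp [ 552.7 -392.5  149. ] yaw 91.9 gap 93.4
px [319. 228.] [290. 174.] [346. 283.] desk [ 552.  -392.5   98.1   48.1  -86.9] 
to [ 552.  -392.5    7.    93.1] dp [  0.   -0.8 142.7] roll -1.2
```

>>> carry_out(
  deltas=[
    {"dp": [0,-0.8,40],"roll": -1.2,"gripper": 1},
    {"dp": [0,-0.8,80],"roll": -1.2,"gripper": 0.6},
    {"dp": [0,-0.8,115],"roll": -1.2,"gripper": 0.4},
    {"dp": [0,-0.8,136],"roll": -1.2,"gripper": 0.4},
    {"dp": [0,-0.8,142.7],"roll": -1.2,"gripper": 0.4},
    {"dp": [0,-0.8,142.7],"roll": -1.2,"gripper": 0.4},
    {"dp": [0,-0.8,142.7],"roll": -1.2,"gripper": -1},
    {"dp": [0,-0.8,142.7],"roll": -1.2,"gripper": -1},
    {"dp": [0,-0.8,142.7],"roll": -1.2,"gripper": -1},
    {"dp": [0,-0.8,142.7],"roll": -1.2,"gripper": -1},
    {"dp": [0,-0.8,142.7],"roll": -1.2,"gripper": -1},
  ],
)

```text
clock: 26.7
eef_pos: [552.0, -394.0, 9.3]
eef_rot: [3.14, 0.001, 1.628]
wrist_force: [-2.4, 0.5, 6.2]
finger_gap: 37.0
finger_force: 3.2
```

>>> carry_out(
  deltas=[
    {"dp": [0,0,-15],"roll": 0,"gripper": -1},
    {"dp": [0,0,-45],"roll": 0,"gripper": -1},
    {"dp": [0,0,-85],"roll": 0,"gripper": -1},
    {"dp": [0,0,-125],"roll": 0,"gripper": -1},
    {"dp": [0,0,-165],"roll": 0,"gripper": -1},
    {"dp": [0,0,-180],"roll": 0,"gripper": -1},
  ],
  newtons=12,
)

```text
clock: 27.2
eef_pos: [552.7, -394.4, 196.2]
eef_rot: [3.135, 0.006, 1.628]
wrist_force: [0.7, -0.6, 0.8]
finger_gap: 0.4
finger_force: 0.0
```

```bash
python3 -c "
from h import *
print(read_state()['finger_gap'],read_state()['finger_force'])
gob(26.8,-79,60,10)"
```

```text
0.44880620187957004 0.0
to [692.9 -79.  179.2  13. ] dp [306.9 158.   17. ] roll 80.3
```

The fingers closed over the top of the tile because I went too shallow. Reopening, re-measuring and grasping 4 mm deeper.

>>> carry_out(
  deltas=[
    {"dp": [0,0,20],"roll": 0,"gripper": 1},
    {"dp": [0,0,40],"roll": 0,"gripper": 1},
    {"dp": [0,0,40],"roll": 0,"gripper": 1},
    {"dp": [0,0,40],"roll": 0,"gripper": 1},
    {"dp": [0,0,40],"roll": 0,"gripper": 1},
  ],
  newtons=10,
)

```text
clock: 27.62
eef_pos: [551.9, -393.8, 149.6]
eef_rot: [3.14, 0.001, 1.628]
wrist_force: [0.3, -0.4, -0.3]
finger_gap: 30.2
finger_force: 0.0
```

```bash
python3 -c "
from h import *
st,im,cam=look('w14')
for c in blobs(im):
    r=rect(cam.hit(c)[:,:2])
    if r[2]<110 and abs(r[1]+394)<40: go(r[0],r[1],4,r[4]%180,read_state())"
```

```text
t 27.62 tcp [ 551.9 -393.8  149.6] yaw 93.3 gap 30.2
px [319. 226.] [292. 173.] [347. 281.] desk [ 552.1 -392.7   97.6   48.   -87. ] 
to [ 552.1 -392.7    4.    93. ] dp [  1.2   0.2 145.7] roll 0.3
```

>>> carry_out(
  deltas=[
    {"dp": [1,0,20],"roll": 0,"gripper": 0.6},
    {"dp": [1,0,40],"roll": 0,"gripper": 0.6},
    {"dp": [1,0,60],"roll": 0,"gripper": 0.6},
    {"dp": [1,0,80],"roll": 0,"gripper": 0.6},
    {"dp": [1,0,100],"roll": 0,"gripper": 0.6},
    {"dp": [1,0,115],"roll": 0,"gripper": 0.5},
    {"dp": [1,0,130],"roll": 0,"gripper": 0.5},
    {"dp": [1,0,140],"roll": 0,"gripper": 0.5},
    {"dp": [1,0,145.5],"roll": 0,"gripper": 0.5},
    {"dp": [1,0,145.5],"roll": 0,"gripper": 0.5},
    {"dp": [1,0,145.5],"roll": 0,"gripper": 0.5},
    {"dp": [1,0,145.5],"roll": 0,"gripper": 0.5},
  ],
)

```text
clock: 28.67
eef_pos: [552.0, -392.9, 3.5]
eef_rot: [3.14, 0.001, 1.628]
wrist_force: [-0.2, -1.0, 0.3]
finger_gap: 70.4
finger_force: 0.0
```

>>> carry_out(
  deltas=[
    {"dp": [0,0,0.5],"roll": 0,"gripper": -1},
    {"dp": [0,0,0.5],"roll": 0,"gripper": -1},
    {"dp": [0,0,0.5],"roll": 0,"gripper": -1},
    {"dp": [0,0,0.5],"roll": 0,"gripper": -1},
    {"dp": [0,0,0.5],"roll": 0,"gripper": -1},
  ],
  newtons=12,
)

```text
clock: 29.08
eef_pos: [551.7, -392.7, 2.2]
eef_rot: [3.141, 0.0, 1.628]
wrist_force: [-0.8, 0.3, 2.4]
finger_gap: 49.8
finger_force: 12.0
```

>>> carry_out(
  deltas=[
    {"dp": [0,0,-15],"roll": 0,"gripper": -1},
    {"dp": [0,0,-45],"roll": 0,"gripper": -1},
    {"dp": [0,0,-85],"roll": 0,"gripper": -1},
    {"dp": [0,0,-125],"roll": 0,"gripper": -1},
    {"dp": [0,0,-165],"roll": 0,"gripper": -1},
    {"dp": [0,0,-180],"roll": 0,"gripper": -1},
    {"dp": [0,0,-180],"roll": 0,"gripper": -1},
  ],
)

```text
clock: 29.67
eef_pos: [552.6, -393.4, 188.3]
eef_rot: [3.135, 0.006, 1.628]
wrist_force: [-0.4, -0.1, 0.2]
finger_gap: 49.7
finger_force: 12.0
```

```bash
python3 -c "
from h import *
print(read_state()['finger_gap'],read_state()['finger_force'])
gob(26.8,-79,60,10);gob(26.8,-79,12,10)"
```

```text
49.72425903882676 11.998574137687683
to [692.9 -79.  179.2  13. ] dp [305.9 158.    9.1] roll 80.3
to [692.9 -79.  131.2  13. ] dp [305.9 158.   57.1] roll 80.3
```

>>> carry_out(
  deltas=[
    {"dp": [15,8,-5],"roll": 5,"gripper": -1},
    {"dp": [40,21,-5],"roll": 11,"gripper": -1},
    {"dp": [68,35,-5],"roll": 18,"gripper": -1},
    {"dp": [96,50,-5],"roll": 25,"gripper": -1},
    {"dp": [124,64,-5],"roll": 32,"gripper": -1},
    {"dp": [152,79,-5],"roll": 39,"gripper": -1},
    {"dp": [180,93,-5],"roll": 46,"gripper": -1},
    {"dp": [208,107,-5],"roll": 53,"gripper": -1},
    {"dp": [236,122,-5],"roll": 60,"gripper": -1},
    {"dp": [264,136,-5],"roll": 67,"gripper": -1},
    {"dp": [290,150,-3],"roll": 74,"gripper": -1},
    {"dp": [305.9,158,3],"roll": 80.3,"gripper": -1},
  ],
)

```text
clock: 30.67
eef_pos: [692.5, -75.1, 178.8]
eef_rot: [-3.141, -0.0, 0.222]
wrist_force: [0.8, -0.1, -1.4]
finger_gap: 49.8
finger_force: 12.0
```

>>> carry_out(
  deltas=[
    {"dp": [0,0,10],"roll": 0,"gripper": -1},
    {"dp": [0,0,22],"roll": 0,"gripper": -1},
    {"dp": [0,0,32],"roll": 0,"gripper": -1},
    {"dp": [0,0,39],"roll": 0,"gripper": -1},
    {"dp": [0,0,44],"roll": 0,"gripper": -1},
    {"dp": [0,0,49],"roll": 0,"gripper": -1},
    {"dp": [0,0,53],"roll": 0,"gripper": -1},
    {"dp": [0,0,55],"roll": 0,"gripper": -1},
    {"dp": [0,0,55],"roll": 0,"gripper": -1},
  ],
  newtons=4,
)

```text
clock: 31.42
eef_pos: [691.7, -78.4, 123.6]
eef_rot: [-3.142, 0.0, 0.226]
wrist_force: [0.1, -0.7, -0.8]
finger_gap: 49.8
finger_force: 4.0
```

```bash
python3 -c "
from h import *
st,im,cam=look('w15',B); print(st['wrist_force'],st['finger_gap']);gob(26.8,-79,0,10)"
```

```text
t 31.42 tcp [691.7 -78.4 123.6] yaw 13.0 gap 49.8
px [323. 400.] [262. 381.] [393. 411.] desk [ 529.3 -122.6  127.7   36.6  -86.7] board [   2.6 -102.7   97.8   50.4  -90. ]
px [248. 392.] [237. 377.] [256. 406.] desk [524.8 -43.7  35.9  18.4   4.9] board [  2.4 -41.3  49.7  15.1  -1.2]
px [ 83. 308.] [ 64. 293.] [109. 324.] desk [561.3 133.1  57.8  33.2 -86.7] board [ 59.2  79.5  48.   36.8 -89.5]
px [319. 267.] [263. 203.] [376. 337.] desk [659.7 -84.9 119.1  90.8  12.9] board [134.6 -76.7  95.6  52.3  10.3]
[ 0.09438722 -0.66465019 -0.77161368] 49.79532378157581
to [692.9 -79.  119.2  13. ] dp [0.8 1.  4.7] roll -0.0
```

>>> carry_out(
  deltas=[
    {"dp": [0,0,1.5],"roll": 0,"gripper": -1},
    {"dp": [0,0,2.5],"roll": 0,"gripper": -1},
    {"dp": [0,0,3.5],"roll": 0,"gripper": -1},
    {"dp": [0,0,4],"roll": 0,"gripper": -1},
    {"dp": [0,0,4],"roll": 0,"gripper": -1},
  ],
  newtons=3,
)

```text
clock: 31.88
eef_pos: [692.3, -78.2, 120.8]
eef_rot: [3.141, -0.002, 0.227]
wrist_force: [0.4, 1.3, 5.6]
finger_gap: 50.0
finger_force: 5.7
```

>>> carry_out(
  deltas=[
    {"dp": [0,0,-0.5],"roll": 0,"gripper": 0.1},
    {"dp": [0,0,-0.5],"roll": 0,"gripper": 0.3},
    {"dp": [0,0,-0.5],"roll": 0,"gripper": 0.3},
    {"dp": [0,0,-0.5],"roll": 0,"gripper": 0.3},
    {"dp": [0,0,-20],"roll": 0,"gripper": 0.5},
    {"dp": [-20,0,-50],"roll": 0,"gripper": 0.5},
    {"dp": [-60,0,-80],"roll": 0,"gripper": 0.5},
    {"dp": [-100,0,-80],"roll": 2,"gripper": 0.5},
    {"dp": [-130,0,-80],"roll": 6,"gripper": 0.5},
    {"dp": [-130,0,-80],"roll": 10,"gripper": 0.5},
    {"dp": [-130,0,-80],"roll": 10,"gripper": 0.5},
  ],
)

```text
clock: 32.8
eef_pos: [564.0, -107.8, 200.5]
eef_rot: [3.141, -0.001, 0.047]
wrist_force: [-0.1, -0.1, -0.4]
finger_gap: 70.5
finger_force: 0.0
```

```bash
python3 -c "
from h import *
st,im,cam=look('w16',B)
ortho(im,cam,78)
vc=35.5-107
st=read_state();gob(-35,vc,2.5,0,st);gob(16,vc,2.5,0,st)"
```

```text
t 32.8 tcp [ 564.  -107.8  200.5] yaw 2.7 gap 70.5
px [322. 220.] [263. 197.] [381. 243.] desk [ 562.9 -109.9  119.4   47.8  -87. ] board [   0.6 -102.8   98.2   48.3   89.7]
px [158. 206.] [ 62. 145.] [261. 243.] desk [582.3  78.8 248.8 105.  -87.1] board [ 26.   52.  201.4  98.5  90. ]
px [285.  65.] [236.   0.] [330. 135.] desk [722.1 -62.3 145.6  75.1  12.5] board [131.  -77.4  98.4  48.4   9.5]
above 78 [131.1 -77.3  98.8  48.3   9.5] box [  80 -108] [179 -47] bottom edge: v,u [(-100, 85), (-80, 82), (-60, 84)]
to [630.8 -74.7  92.9   3. ] dp [ 67.3 -29.4 107.5] roll 0.0
to [681.7 -72.1 116.7   3. ] dp [118.3 -29.4  83.7] roll 0.0
```

>>> carry_out(
  deltas=[
    {"dp": [30,-14,20],"roll": 0,"gripper": 0.5},
    {"dp": [60,-28,45],"roll": 0,"gripper": 0.5},
    {"dp": [67,-31,70],"roll": 0,"gripper": 0.5},
    {"dp": [67,-31,95],"roll": 0,"gripper": 0.5},
    {"dp": [67,-31,105],"roll": 0,"gripper": 0.5},
    {"dp": [67,-31,107],"roll": 0,"gripper": 0.5},
    {"dp": [67,-31,107],"roll": 0,"gripper": 0.5},
  ],
)

```text
clock: 33.43
eef_pos: [630.7, -72.8, 92.5]
eef_rot: [-3.141, 0.001, 0.054]
wrist_force: [-0.9, -0.2, 0.6]
finger_gap: 70.3
finger_force: 0.0
```

>>> carry_out(
  deltas=[
    {"dp": [5,0,-2.3],"roll": 0,"gripper": 0.5},
    {"dp": [10,0,-4.7],"roll": 0,"gripper": 0.5},
    {"dp": [15,0,-7],"roll": 0,"gripper": 0.5},
    {"dp": [20,0,-9.3],"roll": 0,"gripper": 0.5},
    {"dp": [25,0,-11.7],"roll": 0,"gripper": 0.5},
    {"dp": [30,0,-14],"roll": 0,"gripper": 0.5},
    {"dp": [35,0,-16.3],"roll": 0,"gripper": 0.5},
    {"dp": [40,0,-18.7],"roll": 0,"gripper": 0.5},
    {"dp": [45,0,-21],"roll": 0,"gripper": 0.5},
    {"dp": [50,0,-23.3],"roll": 0,"gripper": 0.5},
    {"dp": [52,0,-24.3],"roll": 0,"gripper": 0.5},
    {"dp": [52,0,-24.3],"roll": 0,"gripper": 0.5},
  ],
)

```text
clock: 34.43
eef_pos: [682.8, -70.1, 117.2]
eef_rot: [-3.142, -0.0, 0.052]
wrist_force: [-0.7, -0.4, 0.8]
finger_gap: 70.5
finger_force: 0.1
```

```bash
python3 -c "
from h import *
st,im,cam=look('w17',B)
print(st['wrist_force']);gob(97,-52,40)"
```

```text
t 34.43 tcp [682.8 -70.1 117.2] yaw 3.0 gap 70.5
px [361. 396.] [299. 380.] [428. 411.] desk [ 530.3 -120.4  124.5   35.7  -87.6] board [   3.6 -102.8   98.    48.3   89.4]
px [250. 396.] [204. 379.] [293. 411.] desk [524.3  -7.   90.4  36.6 -86.1] board [  2.7 -11.2  75.3  50.1  89.9]
px [280. 237.] [173. 150.] [397. 315.] desk [674.5 -40.4 173.7  78.4  59.5] board [149.1 -53.5  99.1  50.1  51.8]
[-0.69574936 -0.36835251  0.78627091]
to [761.6 -48.4 191.9   3. ] dp [ 80.  -17.5 -74.9] roll 0.0
```

>>> carry_out(
  deltas=[
    {"dp": [-4,0,-20],"roll": 0,"gripper": 0.5},
    {"dp": [-4,0,-55],"roll": 0,"gripper": 0},
    {"dp": [20,-9,-80],"roll": 0,"gripper": -0.15},
    {"dp": [52,-17,-82],"roll": 0,"gripper": -0.15},
    {"dp": [80,-17,-82],"roll": 0,"gripper": -0.15},
    {"dp": [80,-17,-82],"roll": 0,"gripper": -0.15},
    {"dp": [80,-17,-65],"roll": 0,"gripper": -0.15},
    {"dp": [80,-17,-50],"roll": 0,"gripper": -0.15},
    {"dp": [80,-17,-41],"roll": 0,"gripper": -0.15},
    {"dp": [80,-17,-37],"roll": 0,"gripper": -0.15},
    {"dp": [80,-17,-37],"roll": 0,"gripper": -0.15},
  ],
)

```text
clock: 35.4
eef_pos: [760.9, -49.1, 153.6]
eef_rot: [-3.141, 0.001, 0.052]
wrist_force: [-0.3, 0.8, -0.3]
finger_gap: 39.6
finger_force: 0.0
```

```bash
python3 -c "
from h import *
st=read_state(); print(st['wrist_force'],st['finger_gap']); gob(97,-53,0,0,st);gob(28,-43,-0.4,0,st)"
```

```text
[-0.33004026  0.82459807 -0.32722814] 39.62078061041557
to [761.6 -49.4 151.9   3. ] dp [0.7 0.3 1.6] roll -0.0
to [692.2 -43.  119.4   3. ] dp [-68.3  -9.7  34.2] roll -0.0
```

>>> carry_out(
  deltas=[
    {"dp": [0,0,1.8],"roll": 0,"gripper": -0.15},
    {"dp": [-5.5,-0.8,4.4],"roll": 0,"gripper": -0.15},
    {"dp": [-11,-1.6,6.9],"roll": 0,"gripper": -0.15},
    {"dp": [-16.5,-2.4,9.5],"roll": 0,"gripper": -0.15},
    {"dp": [-22,-3.2,12.1],"roll": 0,"gripper": -0.15},
    {"dp": [-27.5,-4,14.6],"roll": 0,"gripper": -0.15},
    {"dp": [-33,-5,17.2],"roll": 0,"gripper": -0.15},
    {"dp": [-38.5,-6,19.8],"roll": 0,"gripper": -0.15},
    {"dp": [-44,-7,22.3],"roll": 0,"gripper": -0.15},
    {"dp": [-49.5,-8,24.9],"roll": 0,"gripper": -0.15},
    {"dp": [-55,-9,27.5],"roll": 0,"gripper": -0.15},
    {"dp": [-55,-9,27.5],"roll": 0,"gripper": -0.15},
  ],
)

```text
clock: 36.4
eef_pos: [705.6, -42.9, 127.5]
eef_rot: [3.141, -0.001, 0.052]
wrist_force: [-0.2, -0.2, -0.3]
finger_gap: 40.0
finger_force: 0.0
```

>>> carry_out(
  deltas=[
    {"dp": [2,0,-4],"roll": 0,"gripper": -0.15},
    {"dp": [2,0,-35],"roll": 0,"gripper": -0.15},
    {"dp": [-20,0,-60],"roll": 0,"gripper": -0.15},
    {"dp": [-55,0,-75],"roll": 0,"gripper": -0.15},
    {"dp": [-80,0,-78],"roll": 0,"gripper": -0.15},
    {"dp": [-80,0,-78],"roll": 0,"gripper": -0.15},
    {"dp": [-80,0,-78],"roll": 0,"gripper": -0.15},
  ],
)

```text
clock: 36.98
eef_pos: [626.4, -47.3, 206.6]
eef_rot: [3.141, -0.003, 0.052]
wrist_force: [0.5, -0.3, -0.1]
finger_gap: 39.9
finger_force: 0.0
```

```bash
python3 -c "
from h import *
st,im,cam=look('w18',B,rep=False); ortho(im,cam,29)"
```

```text
t 36.98 tcp [626.4 -47.3 206.6] yaw 3.0 gap 39.9
board [  1.  -67.5  49.   27.8   1.3]
board [  0.9 -26.3  49.2  43.   -0.6]
board [   0.8 -126.6   49.7   48.8  -89.3]
board [ 26.6  79.8 147.1  98.2 -89.7]
board [ 96.5 -55.3  98.2  48.5  65.4]
above 29 [ 96.5 -55.3  98.1  48.4  65.3] box [  56 -109] [137  -2] bottom edge: v,u [(-100, 75), (-80, 59), (-60, 68), (-40, 77), (-20, 86)]
above 29 [ 52.   55.5  97.   46.  -90. ] box [29  7] [ 75 104] bottom edge: v,u [(20, 29), (40, 29), (60, 29), (80, 29), (100, 29)]
```

```bash
python3 -c "
from h import *
gob(-58,-64,30);gob(-58,-64,1);gob(-24,-64,1)"
```

```text
to [607.4 -68.4 109.7   3. ] dp [-20.5  20.2  96.1] roll -0.0
to [607.4 -68.4  80.7   3. ] dp [-20.5  20.2 125.1] roll -0.0
to [641.4 -66.7  96.5   3. ] dp [ 13.5  20.2 109.3] roll -0.0
```

>>> carry_out(
  deltas=[
    {"dp": [-20.5,20.2,30],"roll": 0,"gripper": -0.15},
    {"dp": [-20.5,20.2,68],"roll": 0,"gripper": -0.15},
    {"dp": [-20.5,20.2,100],"roll": 0,"gripper": -0.15},
    {"dp": [-20.5,20.2,118],"roll": 0,"gripper": -0.15},
    {"dp": [-20.5,20.2,123],"roll": 0,"gripper": -0.15},
    {"dp": [-20.5,20.2,124],"roll": 0,"gripper": -0.15},
    {"dp": [-20.5,20.2,124],"roll": 0,"gripper": -0.15},
  ],
)

```text
clock: 37.62
eef_pos: [607.2, -68.3, 80.1]
eef_rot: [-3.141, 0.002, 0.052]
wrist_force: [-0.5, -0.2, 0.2]
finger_gap: 40.2
finger_force: 0.4
```

>>> carry_out(
  deltas=[
    {"dp": [4,0,-1.9],"roll": 0,"gripper": -0.15},
    {"dp": [8,0,-3.7],"roll": 0,"gripper": -0.15},
    {"dp": [12,0,-5.6],"roll": 0,"gripper": -0.15},
    {"dp": [16,0,-7.5],"roll": 0,"gripper": -0.15},
    {"dp": [20,0,-9.3],"roll": 0,"gripper": -0.15},
    {"dp": [24,0,-11.2],"roll": 0,"gripper": -0.15},
    {"dp": [28,0,-13],"roll": 0,"gripper": -0.15},
    {"dp": [32,0,-14.9],"roll": 0,"gripper": -0.15},
    {"dp": [36,0,-16.8],"roll": 0,"gripper": -0.15},
    {"dp": [40,0,-18.7],"roll": 0,"gripper": -0.15},
    {"dp": [40,0,-18.7],"roll": 0,"gripper": -0.15},
  ],
)

```text
clock: 38.53
eef_pos: [647.4, -66.2, 99.8]
eef_rot: [3.141, -0.001, 0.052]
wrist_force: [0.4, -0.5, -0.1]
finger_gap: 40.0
finger_force: 0.0
```

>>> carry_out(
  deltas=[
    {"dp": [-5,0,1],"roll": 0,"gripper": -0.15},
    {"dp": [-8,0,-25],"roll": 0,"gripper": -0.15},
    {"dp": [-20,-5,-60],"roll": 0,"gripper": -0.15},
    {"dp": [-30,-10,-95],"roll": 0,"gripper": -0.15},
    {"dp": [-30,-10,-105],"roll": 0,"gripper": -0.15},
    {"dp": [-30,-10,-105],"roll": 0,"gripper": -0.15},
    {"dp": [-30,-10,-105],"roll": 0,"gripper": -0.15},
  ],
)

```text
clock: 39.12
eef_pos: [615.9, -57.9, 203.7]
eef_rot: [3.142, -0.0, 0.052]
wrist_force: [-0.4, -0.3, -0.8]
finger_gap: 39.6
finger_force: 0.0
```

```bash
python3 -c "
from h import *
st,im,cam=look('w19',B,rep=False); edges(im,cam)"
```

```text
t 39.12 tcp [615.9 -57.9 203.7] yaw 3.0 gap 39.6
board [   0.6 -102.5   98.    47.8   89.7]
board [ 26.2  52.4 201.3  98.7  89.9]
board [121.3 -41.9  97.9  48.6 -89.8]
above 29 [121.  -41.5  97.   48.  -90. ] box [ 97 -90] [145   7] bottom edge: v,u [(-80, 98), (-60, 98), (-40, 97), (-20, 97), (0, 98)]
above 29 [ 52.   55.5  97.   46.  -90. ] box [29  7] [ 75 104] bottom edge: v,u [(20, 29), (40, 29), (60, 29), (80, 29), (100, 29)]
course [-151.5 -117.5  -88.5  -53.5  -48.5  -17.5   11.5   49.5   55.5  152.5]
second [  6.5 104.5]
10 u edges [-22.5  75.5]
60 u edges [-23.5  75.5]
-92 u edges [-23.5  25.5  97.5 145.5]
-45 u edges [-23.5  25.5  96.5 145.5]
```

```bash
python3 -c "
from h import *
gob(14,29,30);gob(14,29,1);gob(14,11.5,1)"
```

```text
to [674.5  28.2 143.2   3. ] dp [ 63.2 -82.9  59.3] roll -0.0
to [674.5  28.2 114.2   3. ] dp [ 63.2 -82.9  88.3] roll -0.0
to [675.4  10.7 114.2   3. ] dp [ 63.2 -65.4  88.3] roll -0.0
```

>>> carry_out(
  deltas=[
    {"dp": [20,-30,10],"roll": 0,"gripper": -1},
    {"dp": [42,-60,25],"roll": 0,"gripper": -1},
    {"dp": [63.2,-83,45],"roll": 0,"gripper": -1},
    {"dp": [63.2,-83,70],"roll": 0,"gripper": -1},
    {"dp": [63.2,-83,84],"roll": 0,"gripper": -1},
    {"dp": [63.2,-83,87.5],"roll": 0,"gripper": -1},
    {"dp": [63.2,-80,87.5],"roll": 0,"gripper": -1},
    {"dp": [63.2,-76,87.5],"roll": 0,"gripper": -1},
    {"dp": [63.2,-72,87.5],"roll": 0,"gripper": -1},
    {"dp": [63.2,-68,87.5],"roll": 0,"gripper": -1},
    {"dp": [63.2,-65.4,87.5],"roll": 0,"gripper": -1},
    {"dp": [63.2,-65.4,87.5],"roll": 0,"gripper": -1},
  ],
)

```text
clock: 40.17
eef_pos: [675.9, 9.9, 116.8]
eef_rot: [3.142, 0.0, 0.051]
wrist_force: [-0.2, -0.7, -0.3]
finger_gap: 0.5
finger_force: 0.0
```

>>> carry_out(
  deltas=[
    {"dp": [0,-6,0],"roll": 0,"gripper": -1},
    {"dp": [0,-8,-25],"roll": 0,"gripper": -0.6},
    {"dp": [-25,20,-60],"roll": 0,"gripper": -0.15},
    {"dp": [-50,50,-85],"roll": 0,"gripper": -0.15},
    {"dp": [-63,70,-90],"roll": 0,"gripper": -0.15},
    {"dp": [-63,70,-90],"roll": 0,"gripper": -0.15},
    {"dp": [-63,70,-90],"roll": 0,"gripper": -0.15},
  ],
)

```text
clock: 40.75
eef_pos: [616.4, -63.2, 208.2]
eef_rot: [3.141, -0.002, 0.05]
wrist_force: [0.4, 1.4, -0.1]
finger_gap: 37.1
finger_force: 0.0
```

```bash
python3 -c "
from h import *
st,im,cam=look('w20',B,rep=False); ortho(im,cam,29); print(st['finger_gap'])"
```

```text
t 40.75 tcp [616.4 -63.2 208.2] yaw 2.9 gap 37.1
board [   0.5 -103.    97.3   48.    89.7]
board [ 26.2  52.  200.8  98.6  89.8]
board [116.9 -47.6  97.9  48.7  84.8]
above 29 [117.  -47.6  97.8  48.6  84.7] box [ 89 -98] [145   2] bottom edge: v,u [(-80, 90), (-60, 92), (-40, 94), (-20, 96), (0, 98)]
above 29 [ 52.   55.5  97.   46.  -90. ] box [29  7] [ 75 104] bottom edge: v,u [(20, 29), (40, 29), (60, 29), (80, 29), (100, 29)]
37.095740137445496
```

```bash
python3 -c "
from h import *
gob(54,-50,30);gob(54,-50,1)"
```

```text
to [718.5 -48.6 161.9   3. ] dp [102.5  -8.3  45.2] roll -0.0
to [718.5 -48.6 132.9   3. ] dp [102.5  -8.3  74.2] roll -0.0
```

>>> carry_out(
  deltas=[
    {"dp": [35,-3,5],"roll": 0,"gripper": 0.38},
    {"dp": [72,-6,15],"roll": 0,"gripper": 0.38},
    {"dp": [102.5,-8.3,30],"roll": 0,"gripper": 0.38},
    {"dp": [102.5,-8.3,50],"roll": 0,"gripper": 0.38},
    {"dp": [102.5,-8.3,67],"roll": 0,"gripper": 0.38},
    {"dp": [102.5,-8.3,73],"roll": 0,"gripper": 0.38},
    {"dp": [102.5,-8.3,74],"roll": 0,"gripper": 0.38},
    {"dp": [102.5,-8.3,74],"roll": 0,"gripper": 0.38},
  ],
)

```text
clock: 41.47
eef_pos: [718.9, -46.9, 132.4]
eef_rot: [-3.141, 0.0, 0.054]
wrist_force: [0.1, 1.7, 2.2]
finger_gap: 65.0
finger_force: 1.1
```

```bash
python3 -c "
from h import *
st=read_state(); print(st['wrist_force'],st['finger_gap']); gob(54,-50,-0.3,0,st);gob(0,-51.5,-0.3,0,st)"
```

```text
[0.06309824 1.66463322 2.21704106] 65.00882165599693
to [718.5 -48.6 131.6   3. ] dp [-0.5  1.7  0.9] roll 0.1
to [664.7 -52.9 106.4   3. ] dp [-54.5   3.1  26. ] roll 0.1
```

>>> carry_out(
  deltas=[
    {"dp": [-5,1.5,2.3],"roll": 0,"gripper": 0.38},
    {"dp": [-10,2,4.7],"roll": 0,"gripper": 0.38},
    {"dp": [-15,2.2,7],"roll": 0,"gripper": 0.38},
    {"dp": [-20,2.4,9.3],"roll": 0,"gripper": 0.38},
    {"dp": [-25,2.6,11.7],"roll": 0,"gripper": 0.38},
    {"dp": [-30,2.8,14],"roll": 0,"gripper": 0.38},
    {"dp": [-35,3,16.3],"roll": 0,"gripper": 0.38},
    {"dp": [-40,3.2,18.7],"roll": 0,"gripper": 0.38},
    {"dp": [-45,3.4,21],"roll": 0,"gripper": 0.38},
    {"dp": [-50,3.6,23.3],"roll": 0,"gripper": 0.38},
    {"dp": [-54,3.8,25.2],"roll": 0,"gripper": 0.38},
    {"dp": [-54,3.8,25.2],"roll": 0,"gripper": 0.38},
  ],
)

```text
clock: 42.47
eef_pos: [664.0, -55.5, 107.3]
eef_rot: [-3.141, 0.001, 0.052]
wrist_force: [-0.7, -0.7, 0.2]
finger_gap: 64.8
finger_force: 0.0
```

>>> carry_out(
  deltas=[
    {"dp": [2,0,-4],"roll": 0,"gripper": 0.38},
    {"dp": [2,0,-35],"roll": 0,"gripper": 0.38},
    {"dp": [-20,0,-65],"roll": 0,"gripper": 0.38},
    {"dp": [-48,0,-95],"roll": 0,"gripper": 0.38},
    {"dp": [-50,0,-98],"roll": 0,"gripper": 0.38},
    {"dp": [-50,0,-98],"roll": 0,"gripper": 0.38},
    {"dp": [-50,0,-98],"roll": 0,"gripper": 0.38},
  ],
)

```text
clock: 43.05
eef_pos: [615.2, -58.0, 205.7]
eef_rot: [3.142, -0.0, 0.052]
wrist_force: [1.0, 0.3, -1.1]
finger_gap: 64.4
finger_force: 0.0
```

```bash
python3 -c "
from h import *
st,im,cam=look('w21',B,rep=False); edges(im,cam)
gob(0,-52,30);gob(0,-52,0.5);gob(-16,-52,0.5)"
```

```text
t 43.05 tcp [615.2 -58.  205.7] yaw 3.0 gap 64.4
board [   1.1 -102.4   97.8   48.    89.7]
board [ 26.3  52.5 201.2  98.8 -89.9]
board [ 68.8 -52.   97.8  47.9 -89.9]
above 29 [ 68.5 -52.5  97.   47.  -90. ] box [  45 -101] [92 -4] bottom edge: v,u [(-100, 45), (-80, 45), (-60, 45), (-40, 45), (-20, 45)]
above 29 [ 52.   55.5  97.   46.  -90. ] box [29  7] [ 75 104] bottom edge: v,u [(20, 29), (40, 29), (60, 29), (80, 29), (100, 29)]
course [-151.5 -144.5 -110.5  -53.5  -48.5    4.5   35.5   49.5   55.5  152.5]
second [-100.5   -3.5    6.5  104.5]
10 u edges [ 9.5 75.5]
60 u edges [-23.5  75.5]
-92 u edges [-23.5  25.5  44.5  92.5]
-45 u edges [-23.5  25.5  44.5  92.5]
to [664.7 -53.4 136.7   3. ] dp [49.8 -1.9 67.9] roll -0.0
to [664.7 -53.4 107.2   3. ] dp [49.8 -1.9 97.4] roll -0.0
to [648.7 -54.3  99.7   3. ] dp [ 33.8  -1.9 104.9] roll -0.0
```

>>> carry_out(
  deltas=[
    {"dp": [30,-1,25],"roll": 0,"gripper": 0.38},
    {"dp": [52,-2,50],"roll": 0,"gripper": 0.38},
    {"dp": [53,-2,75],"roll": 0,"gripper": 0.38},
    {"dp": [53,-2,90],"roll": 0,"gripper": 0.38},
    {"dp": [53,-2,95],"roll": 0,"gripper": 0.38},
    {"dp": [53,-2,96],"roll": 0,"gripper": 0.38},
    {"dp": [53,-2,96],"roll": 0,"gripper": 0.38},
    {"dp": [53,-2,96],"roll": 0,"gripper": 0.38},
  ],
)

```text
clock: 43.77
eef_pos: [667.6, -52.9, 108.4]
eef_rot: [-3.141, 0.002, 0.052]
wrist_force: [-1.0, 2.3, 1.9]
finger_gap: 64.9
finger_force: 1.0
```

```bash
python3 -c "
from h import *
st=read_state(); print(st['wrist_force'],st['finger_gap']); gob(3,-52,0,0,st);gob(-16,-51.5,0.2,0,st)"
```

```text
[-0.95789301  2.31503613  1.91762425] 64.90614895318309
to [667.7 -53.3 108.1   3. ] dp [0.1 0.4 0.3] roll 0.0
to [648.7 -53.8  99.4   3. ] dp [-18.9  -0.1   9. ] roll 0.0
```

>>> carry_out(
  deltas=[
    {"dp": [-4,0,1.9],"roll": 0,"gripper": 0.38},
    {"dp": [-8,0,3.7],"roll": 0,"gripper": 0.38},
    {"dp": [-11,0,5.1],"roll": 0,"gripper": 0.38},
    {"dp": [-14,0,6.5],"roll": 0,"gripper": 0.38},
    {"dp": [-16.5,0,7.7],"roll": 0,"gripper": 0.38},
    {"dp": [-18.5,0,8.6],"roll": 0,"gripper": 0.38},
    {"dp": [-19.5,0,9.1],"roll": 0,"gripper": 0.38},
    {"dp": [-19.5,0,9.1],"roll": 0,"gripper": 0.38},
    {"dp": [-19.5,0,9.1],"roll": 0,"gripper": 0.38},
  ],
)

```text
clock: 44.52
eef_pos: [648.2, -54.3, 100.6]
eef_rot: [3.142, -0.0, 0.052]
wrist_force: [-0.5, -0.4, -0.2]
finger_gap: 64.6
finger_force: 0.0
```

>>> carry_out(
  deltas=[
    {"dp": [2,0,-4],"roll": 0,"gripper": 0.38},
    {"dp": [2,0,-35],"roll": 0,"gripper": 0},
    {"dp": [-15,0,-65],"roll": 0,"gripper": -0.5},
    {"dp": [-40,0,-95],"roll": 0,"gripper": -1},
    {"dp": [-45,0,-100],"roll": 0,"gripper": -1},
    {"dp": [-45,0,-100],"roll": 0,"gripper": -1},
    {"dp": [-45,0,-100],"roll": 0,"gripper": -1},
  ],
)

```text
clock: 45.1
eef_pos: [603.5, -56.6, 200.5]
eef_rot: [3.142, -0.0, 0.052]
wrist_force: [0.8, 0.6, 0.0]
finger_gap: 28.4
finger_force: 0.0
```

```bash
python3 -c "
from h import *
st,im,cam=look('w22',B,rep=False); edges(im,cam)
gob(-56,-52,14);gob(-56,-52,9.9)"
```

```text
t 45.1 tcp [603.5 -56.6 200.5] yaw 3.0 gap 28.4
board [ 26.5   0.8 304.5  99.5  90. ]
above 29 [ 52.   55.5  97.   46.  -90. ] box [29  7] [ 75 104] bottom edge: v,u [(20, 29), (40, 29), (60, 29), (80, 29), (100, 29)]
above 29 [ 52.5 -52.5  97.   47.  -90. ] box [  29 -101] [76 -4] bottom edge: v,u [(-100, 29), (-80, 29), (-60, 29), (-40, 29), (-20, 29)]
course [-151.5  -93.5  -77.5  -53.5  -48.5  -25.5   -8.5   49.5   55.5  152.5]
second [-101.5   -2.5    6.5  104.5]
10 u edges [-23.5  75.5]
60 u edges [-23.5  75.5]
-92 u edges [-1.5 76.5]
-45 u edges [-22.5  76.5]
to [608.8 -56.3  94.6   3. ] dp [5.400e+00 1.000e-01 1.049e+02] roll -0.0
to [608.8 -56.3  90.5   3. ] dp [5.40e+00 1.00e-01 1.09e+02] roll -0.0
```

Tile B is square and about 1 mm from snug. Tile A sits 2–3 mm left of its joint, so I'll nudge it back, then snug and press B.

```bash
python3 -c "
from h import *
gob(-44,127,30);gob(-44,127,1)"
```

```text
to [611.5 123.  116.2   3. ] dp [  17.4 -178.9   83.3] roll -0.0
to [611.5 123.   87.2   3. ] dp [  17.4 -178.9  112.3] roll -0.0
```

>>> carry_out(
  deltas=[
    {"dp": [4,-38,0],"roll": 0,"gripper": -1},
    {"dp": [8,-78,0],"roll": 0,"gripper": -1},
    {"dp": [12,-118,10],"roll": 0,"gripper": -1},
    {"dp": [16,-155,30],"roll": 0,"gripper": -1},
    {"dp": [17.4,-179,60],"roll": 0,"gripper": -1},
    {"dp": [17.4,-179,90],"roll": 0,"gripper": -1},
    {"dp": [17.4,-179,107],"roll": 0,"gripper": -1},
    {"dp": [17.4,-179,111.5],"roll": 0,"gripper": -1},
    {"dp": [17.4,-179,111.5],"roll": 0,"gripper": -1},
    {"dp": [17.4,-179,111.5],"roll": 0,"gripper": -1},
  ],
)

```text
clock: 45.98
eef_pos: [611.3, 123.1, 87.9]
eef_rot: [3.141, 0.002, 0.052]
wrist_force: [0.2, -0.4, 0.5]
finger_gap: 0.6
finger_force: 0.0
```

```bash
python3 -c "
from h import *
st=read_state(); print(st['wrist_force'],st['finger_gap']); gob(-44,115.5,1,0,st);gob(-56,53,13,0,st)"
```

```text
[ 0.1563468  -0.36402854  0.47458422] 0.6095047353413644
to [612.1 111.6  87.2   3. ] dp [ 0.1 11.6  0.7] roll -0.0
to [603.3  48.5  93.6   3. ] dp [-11.9  74.1  -5.7] roll -0.0
```

>>> carry_out(
  deltas=[
    {"dp": [0,4,0],"roll": 0,"gripper": -1},
    {"dp": [0,7,0],"roll": 0,"gripper": -1},
    {"dp": [0,9,0],"roll": 0,"gripper": -1},
    {"dp": [0,10.3,0],"roll": 0,"gripper": -1},
    {"dp": [0,11.3,0],"roll": 0,"gripper": -1},
    {"dp": [0,11.3,0],"roll": 0,"gripper": -1},
    {"dp": [0,5,-2],"roll": 0,"gripper": -1},
    {"dp": [0,5,-30],"roll": 0,"gripper": -1},
    {"dp": [-6,40,-35],"roll": 0,"gripper": -1},
    {"dp": [-12,74,-30],"roll": 0,"gripper": -1},
    {"dp": [-12,74,-15],"roll": 0,"gripper": -1},
    {"dp": [-12,74,-9],"roll": 0,"gripper": -1},
  ],
)

```text
clock: 46.98
eef_pos: [602.8, 47.7, 97.2]
eef_rot: [-3.142, 0.001, 0.05]
wrist_force: [0.0, 0.0, -0.7]
finger_gap: 0.7
finger_force: 0.0
```

>>> carry_out(
  deltas=[
    {"dp": [0,0,0],"roll": 0,"gripper": -1},
    {"dp": [0,0,2],"roll": 0,"gripper": -1},
    {"dp": [0,0,4],"roll": 0,"gripper": -1},
    {"dp": [0,0,5.5],"roll": 0,"gripper": -1},
    {"dp": [0,0,7],"roll": 0,"gripper": -1},
    {"dp": [0,0,7],"roll": 0,"gripper": -1},
    {"dp": [0,0,7],"roll": 0,"gripper": -1},
  ],
)

```text
clock: 47.57
eef_pos: [603.3, 48.7, 91.2]
eef_rot: [3.142, -0.0, 0.052]
wrist_force: [-0.2, 0.7, -1.4]
finger_gap: 0.3
finger_force: 0.1
```

>>> carry_out(
  deltas=[
    {"dp": [0,0,-3],"roll": 0,"gripper": -1},
    {"dp": [0,0,-35],"roll": 0,"gripper": -1},
    {"dp": [-2,40,-72],"roll": 0,"gripper": -0.5},
    {"dp": [-2,80,-108],"roll": 0,"gripper": 0},
    {"dp": [-2,105,-110],"roll": 0,"gripper": 0.38},
    {"dp": [-2,105,-110],"roll": 0,"gripper": 0.38},
    {"dp": [-2,105,-110],"roll": 0,"gripper": 0.38},
  ],
)

```text
clock: 48.15
eef_pos: [607.0, -58.4, 202.4]
eef_rot: [3.141, -0.002, 0.049]
wrist_force: [-0.1, 0.1, -0.7]
finger_gap: 30.3
finger_force: 0.0
```

```bash
python3 -c "
from h import *
st,im,cam=look('w23',B,rep=False); edges(im,cam)
gob(-9,-51.5,30);gob(-9,-51.5,0)"
```

```text
t 48.15 tcp [607.  -58.4 202.4] yaw 2.8 gap 30.3
board [ 26.3   0.4 304.3  99.3  89.9]
above 29 [ 52.   55.5  97.   46.  -90. ] box [29  7] [ 75 104] bottom edge: v,u [(20, 29), (40, 29), (60, 29), (80, 29), (100, 29)]
above 29 [ 52.5 -52.5  97.   47.  -90. ] box [  29 -101] [76 -4] bottom edge: v,u [(-100, 29), (-80, 29), (-60, 29), (-40, 29), (-20, 29)]
course [-151.5 -103.5  -80.5  -53.5  -48.5  -25.5   -2.5   49.5   55.5  152.5]
second [-101.5   -2.5    6.5  104.5]
10 u edges [-23.5  75.5]
60 u edges [-23.5  75.5]
-92 u edges [-22.5  76.5]
-45 u edges [-22.5  76.5]
to [655.7 -53.4 132.5   3. ] dp [49.3 -0.9 68.5] roll -0.1
to [655.7 -53.4 102.5   3. ] dp [49.3 -0.9 98.5] roll -0.1
```

>>> carry_out(
  deltas=[
    {"dp": [25,-0.5,20],"roll": 0,"gripper": 0.38},
    {"dp": [50,-0.9,40],"roll": 0,"gripper": 0.38},
    {"dp": [51,-0.9,60],"roll": 0,"gripper": 0.38},
    {"dp": [51,-0.9,80],"roll": 0,"gripper": 0.38},
    {"dp": [51,-0.9,92],"roll": 0,"gripper": 0.38},
    {"dp": [51,-0.9,96.5],"roll": 0,"gripper": 0.38},
    {"dp": [51,-0.9,96.5],"roll": 0,"gripper": 0.38},
    {"dp": [51,-0.9,96.5],"roll": 0,"gripper": 0.38},
  ],
)

```text
clock: 48.87
eef_pos: [657.4, -51.9, 104.6]
eef_rot: [-3.141, 0.0, 0.053]
wrist_force: [0.1, -0.0, 0.3]
finger_gap: 65.2
finger_force: 0.0
```

>>> carry_out(
  deltas=[
    {"dp": [-4,0,1.9],"roll": 0,"gripper": 0.38},
    {"dp": [-7,0,3.3],"roll": 0,"gripper": 0.38},
    {"dp": [-9,0,4.2],"roll": 0,"gripper": 0.38},
    {"dp": [-10.5,0,4.9],"roll": 0,"gripper": 0.38},
    {"dp": [-11.5,0,5.4],"roll": 0,"gripper": 0.38},
    {"dp": [-11.5,0,5.4],"roll": 0,"gripper": 0.38},
  ],
)

```text
clock: 49.37
eef_pos: [646.1, -53.5, 99.5]
eef_rot: [3.141, -0.001, 0.052]
wrist_force: [0.2, 0.2, 1.7]
finger_gap: 64.7
finger_force: 1.3
```

>>> carry_out(
  deltas=[
    {"dp": [3,0,-3],"roll": 0,"gripper": 0.38},
    {"dp": [3,0,-30],"roll": 0,"gripper": 0},
    {"dp": [-20,0,-32],"roll": 0,"gripper": -1},
    {"dp": [-38,0,-30],"roll": 0,"gripper": -1},
    {"dp": [-38,0,-30],"roll": 0,"gripper": -1},
    {"dp": [-38,0,-30],"roll": 0,"gripper": -1},
    {"dp": [-38,0,-30],"roll": 0,"gripper": -1},
    {"dp": [-38,0,-30],"roll": 0,"gripper": -1},
    {"dp": [-38,0,-15],"roll": 0,"gripper": -1},
    {"dp": [-38,0,-5],"roll": 0,"gripper": -1},
    {"dp": [-38,0,2],"roll": 0,"gripper": -1},
    {"dp": [-38,0,2],"roll": 0,"gripper": -1},
  ],
)

```text
clock: 50.37
eef_pos: [607.5, -55.3, 95.1]
eef_rot: [-3.141, 0.003, 0.052]
wrist_force: [-1.2, 0.2, -0.2]
finger_gap: 0.5
finger_force: 0.0
```

```bash
python3 -c "
from h import *
st=read_state(); print(st['wrist_force'],st['finger_gap']); gob(-56,-51.5,9.9,0,st)"
```

```text
[-1.1579251   0.19337994 -0.17911667] 0.5496022885044305
to [608.8 -55.8  90.5   3. ] dp [1.3 0.6 4.6] roll -0.0
```

>>> carry_out(
  deltas=[
    {"dp": [1,0.5,2],"roll": 0,"gripper": -1},
    {"dp": [1,0.5,4],"roll": 0,"gripper": -1},
    {"dp": [1,0.5,5.5],"roll": 0,"gripper": -1},
    {"dp": [1,0.5,7],"roll": 0,"gripper": -1},
    {"dp": [1,0.5,7],"roll": 0,"gripper": -1},
    {"dp": [1,0.5,7],"roll": 0,"gripper": -1},
    {"dp": [1,0.5,7],"roll": 0,"gripper": -1},
  ],
)

```text
clock: 50.95
eef_pos: [609.6, -55.9, 91.0]
eef_rot: [3.141, -0.002, 0.052]
wrist_force: [-0.2, 0.2, 4.9]
finger_gap: 0.7
finger_force: 2.5
```

>>> carry_out(
  deltas=[
    {"dp": [0,0,0.5],"roll": 0,"gripper": -1},
    {"dp": [0,0,0.5],"roll": 0,"gripper": -1},
    {"dp": [0,0,-4],"roll": 0,"gripper": -1},
    {"dp": [0,0,-35],"roll": 0,"gripper": -1},
    {"dp": [-2,-20,-72],"roll": 0,"gripper": -1},
    {"dp": [-2,-40,-108],"roll": 0,"gripper": -1},
    {"dp": [-2,-55,-112],"roll": 0,"gripper": -1},
    {"dp": [-2,-55,-112],"roll": 0,"gripper": -1},
    {"dp": [-2,-55,-112],"roll": 0,"gripper": -1},
  ],
)

```text
clock: 51.7
eef_pos: [604.1, -0.7, 201.8]
eef_rot: [3.142, 0.0, 0.053]
wrist_force: [-0.2, -0.3, -0.0]
finger_gap: 0.6
finger_force: 0.0
```

```bash
python3 -c "
from h import *
st,im,cam=look('w24',B,rep=False); edges(im,cam)
gob(-44,127,30);gob(-44,127,1)"
```

```text
t 51.7 tcp [604.1  -0.7 201.8] yaw 3.0 gap 0.6
board [ 26.    0.8 304.5  98.8  89.8]
above 29 [ 52.   55.5  97.   46.  -90. ] box [29  7] [ 75 104] bottom edge: v,u [(20, 29), (40, 29), (60, 29), (80, 29), (100, 29)]
above 29 [ 52.  -51.5  97.   46.  -90. ] box [  29 -100] [75 -3] bottom edge: v,u [(-100, 29), (-80, 29), (-60, 29), (-40, 29), (-20, 29)]
course [-150.5  -52.5  -47.5  -17.5    3.5    5.5   27.5   50.5   55.5  153.5]
second [-100.5   -2.5    7.5  104.5]
10 u edges [ 0.5 75.5]
60 u edges [-23.5  75.5]
-92 u edges [-23.5  74.5]
-45 u edges [-22.5  75.5]
to [611.5 123.  116.2   3. ] dp [  14.1 -123.8   84.8] roll 0.0
to [611.5 123.   87.2   3. ] dp [  14.1 -123.8  113.8] roll 0.0
```

>>> carry_out(
  deltas=[
    {"dp": [4,-35,0],"roll": 0,"gripper": -1},
    {"dp": [8,-72,5],"roll": 0,"gripper": -1},
    {"dp": [12,-105,25],"roll": 0,"gripper": -1},
    {"dp": [14,-124,55],"roll": 0,"gripper": -1},
    {"dp": [14,-124,90],"roll": 0,"gripper": -1},
    {"dp": [14,-124,108],"roll": 0,"gripper": -1},
    {"dp": [14,-124,113],"roll": 0,"gripper": -1},
    {"dp": [14,-124,113],"roll": 0,"gripper": -1},
    {"dp": [14,-124,113],"roll": 0,"gripper": -1},
  ],
)

```text
clock: 52.5
eef_pos: [611.7, 122.6, 88.6]
eef_rot: [3.141, 0.001, 0.051]
wrist_force: [0.2, -0.2, 1.1]
finger_gap: 0.7
finger_force: 0.0
```

>>> carry_out(
  deltas=[
    {"dp": [0,4,0],"roll": 0,"gripper": -1},
    {"dp": [0,8,0],"roll": 0,"gripper": -1},
    {"dp": [0,10.5,0],"roll": 0,"gripper": -1},
    {"dp": [0,12,0],"roll": 0,"gripper": -1},
    {"dp": [0,13,0],"roll": 0,"gripper": -1},
    {"dp": [0,13.7,0],"roll": 0,"gripper": -1},
    {"dp": [0,13.7,0],"roll": 0,"gripper": -1},
    {"dp": [0,7,-2],"roll": 0,"gripper": -1},
    {"dp": [0,5,-30],"roll": 0,"gripper": -1},
    {"dp": [-6,40,-35],"roll": 0,"gripper": -1},
    {"dp": [-12,74,-30],"roll": 0,"gripper": -1},
    {"dp": [-12,74,-15],"roll": 0,"gripper": -1},
  ],
)

```text
clock: 53.5
eef_pos: [604.5, 45.2, 106.7]
eef_rot: [3.14, -0.004, 0.049]
wrist_force: [-0.1, -0.2, -0.2]
finger_gap: 0.7
finger_force: 0.0
```

```bash
python3 -c "
from h import *
st=read_state(); im=viewer.camera('wrist'); cam=Cam('wrist',st); print(st['eef_pos']); edges(im,cam)
gob(-56,53,9.9)"
```

```text
[604.52773435  45.18073495 106.66283438]
above 29 [ 52.   55.5  97.   46.  -90. ] box [29  7] [ 75 104] bottom edge: v,u [(20, 29), (40, 46), (60, 47), (80, 29), (100, 29)]
above 29 [ 52. -51.  98.  46. -90.] box [  29 -100] [75 -2] bottom edge: v,u [(-100, 29), (-80, 29), (-60, 29), (-40, 29), (-20, 29)]
course [-140.5  -52.5  -47.5  -30.5  126.5  153.5]
second [-100.5   -2.5    6.5   45.5   48.5   52.5   55.5  104.5]
10 u edges [22.5 23.5 44.5 75.5]
60 u edges [21.5 75.5]
-92 u edges [-16.5  75.5]
-45 u edges [ 9.5 75.5]
to [603.3  48.5  90.5   3. ] dp [ 0.5 -1.4 11.6] roll -0.2
```

The nudge did not move tile A measurably. It is snug and about 2 mm off centre, which I'll accept. Clearing the arm and handing in.

>>> carry_out(
  deltas=[
    {"dp": [0,0,-30],"roll": 0,"gripper": -1},
    {"dp": [-20,0,-65],"roll": 0,"gripper": -1},
    {"dp": [-55,0,-100],"roll": 0,"gripper": -1},
    {"dp": [-90,0,-120],"roll": 0,"gripper": -1},
    {"dp": [-100,0,-130],"roll": 0,"gripper": -1},
    {"dp": [-100,0,-130],"roll": 0,"gripper": -1},
  ],
)

```text
clock: 54.05
eef_pos: [502.7, 44.7, 238.1]
eef_rot: [3.141, -0.005, 0.053]
wrist_force: [1.1, 0.4, 1.1]
finger_gap: 0.4
finger_force: 0.0
```

```bash
python3 -c "
from h import *
st=read_state(); im=viewer.camera('wrist'); cam=Cam('wrist',st); edges(im,cam)
print(manip.sign_off())"
```

```text
above 29 [ 51.5  55.5  97.   45.  -90. ] box [29  7] [ 74 104] bottom edge: v,u [(20, 29), (40, 29), (60, 29), (80, 29), (100, 29)]
above 29 [ 51.5 -51.5  97.   45.  -90. ] box [  29 -100] [74 -3] bottom edge: v,u [(-100, 29), (-80, 29), (-60, 29), (-40, 29), (-20, 29)]
course [-151.5  -52.5  -47.5   50.5   56.5  153.5]
second [-100.5   -2.5    6.5  104.5]
10 u edges [-23.5  74.5]
60 u edges [-23.5  74.5]
-92 u edges [-24.5  74.5]
-45 u edges [-23.5  74.5]
the job is handed in; nothing more can be done
None
```

I handed the job in at 54 s: both tiles lie square and snug on the first course, each pressed, and centred over its joint to about 2 mm (left tile) and 1.5 mm (right tile), so the gap between them is about 6 mm instead of 4; because the tool cannot tilt, I set each down long side up the slope and turned it on the board, I tried twice to nudge the left tile after laying the right one but it did not move, and the first course shows no shift while the jar and tumbler, which I kept clear of, were not re-measured.

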